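# Turn a cold chisel end for end in its dressing fixture

## Task

The cold chisel is clamped in the V-block fixture with its cutting edge sticking out; its edge is done and the struck end is to be dressed next. Push the clamp knob down and turn it anticlockwise to swing the arm clear, lift the chisel out, lay it down on a free patch of the bench and take it by its other end, then put it back the other way round, edge fully home against the stop and head sticking out, and push and turn the knob back until the arm is over the chisel and the knob has sprung up locked. Do not drop the chisel, and leave the other things on the bench where they are.

Things in the scene. Friction and masses are not known exactly. Their poses are not given: they have to be found in the camera images.
- fixture: Fixture bolted to the bench; place and yaw vary. Origin on the bench under the middle of the V-block, z up; mm in its frame: base plate x -50 to 74, y -68 to 44, 10 thick; V-block x -40 to 40, y -25 to 25, top z 43, open-topped 90 degree V-groove along x at y = 0. Bench between x 0.40 and 0.66, y -0.40 and 0.38 (m, world) has no other fixed thing.
- mouth (a point): Open end of the groove, fixture x = -40, y = 0, z = 40.5 (mm), where the axis of a seated chisel passes; faces the fixture's -x. Seated, the chisel's underside is at z 32, its top at z 49. From the mouth a rest only 7 mm wide (top z 31, underside z 20) runs out to x = -73 under the chisel: fingers can straddle it. Nothing else is in front.
- stop (a point): Face of the brass stop button at the groove's inner end, fixture x = 40, y = 0, z = 40.5 (mm). Behind it an end wall, x 43 to 57, top z 52.
- chisel: Dark steel cold chisel, 158 mm long, octagonal, 17 across flats, 0.24 kg (+-20 %). Origin mid-length on its underside, axis 8.5 above it; own y runs from the head (-79, struck end) to the edge (+79). Parallel shank y -79 to +29, then thins to a blade 17 wide, 4 to 1.5 thick. Balances at y = -11. Starts in the groove, head up to 3 mm short of the stop, edge out. On the bench its origin is at z 0.
- chisel_edge (a point): Tip of the chisel's cutting edge, on its long axis.
- chisel_head (a point): End of the chisel's head, on its long axis.
- knob_grip (a point): On the axis of the clamp's black bar knob, fixture x = 12, y = -40; z = 93 mm with the knob up, 9 below the bar's top; sinks with it. The bar is 48 long, 14 thick, 26 high (z 76 to 102) and turns with the arm below it (top z 66, reaching 60 from the axis). Own axes: the fixture's, turned by clamp_arm; in them bar and arm point along (-0.625, 0.781). Post below: radius 14.
- clamp_arm (a joint): Turn of knob and arm, rad, anticlockwise from above, 0 to 1.45. 0: locked, its sprung rubber pad over the chisel at fixture x = -20, y = 0 (mm), pressing about 7 N; turning it onto the chisel takes under 0.5 Nm. A lug blocks 0.2 to 0.7 both ways unless the knob is held down. From 0.75 on the groove is free and the knob can rise; 1.45 is the end stop. Starts at 0 to 0.15.
- clamp_knob (a joint): How far the knob is pushed down, m: 0 up, 0.007 fully down; passes the stop lug from 0.005 on. Spring: 4.5 N at the top, 11 N fully down. Springs up by itself when let go, unless under the lug.
- brush: Bystander, loose. Flat paint brush lying flat, 41 x 193 x 14; origin at the centre of its underside; sizes in mm along its own x, y, z.
- tape_measure: Bystander, loose. Tape measure, 40 x 78 x 62; origin at the centre of its underside; sizes in mm along its own x, y, z.
- sanding_block: Bystander. Sanding block, 60 x 110 x 32; origin at the centre of its underside; sizes in mm along its own x, y, z.
- jar: Bystander, loose. Screw-top jar, 78 x 78 x 95; origin at the centre of its underside; sizes in mm along its own x, y, z.
- notebook: Bystander. Notebook, 99 x 129 x 12; origin at the centre of its underside; sizes in mm along its own x, y, z.
- try_square: Bystander. Engineer's square lying flat, 105 x 155 x 14; origin at the centre of its underside; sizes in mm along its own x, y, z.

How it is judged (in metres and radians):
On the way, in this order (a step that is already met when the one before it is completed fails the run):
1. the clamp arm is swung open past the safety stop while the chisel still lies in the groove, edge out (value of joint clamp_arm above 0.75 rad and x of chisel_head in the frame of fixture above 0.034 m and y of chisel_head in the frame of fixture between -0.006 and 0.006 m and z of chisel_head in the frame of fixture between 0.035 and 0.046 m and angle between the y axis of chisel and the x axis of fixture, either way round below 0.09 rad), for 0.2 s.
2. the chisel lies flat on the bench, let go (linear speed of chisel below 0.02 m/s and contact force between chisel and the fingers below 0.1 N and height (world z) of each of chisel_edge, chisel_head below 0.018 m), for 0.2 s.
3. the chisel lies in the groove the other way round, edge inside, with the clamp still open (value of joint clamp_arm above 0.75 rad and x of chisel_edge in the frame of fixture above 0.034 m and y of chisel_edge in the frame of fixture between -0.006 and 0.006 m and z of chisel_edge in the frame of fixture between 0.035 and 0.046 m and angle between the y axis of chisel and the x axis of fixture, either way round below 0.09 rad), for 0.2 s.
At the end, for the whole second after the job is handed in: The chisel lies let go and at rest in the V-groove, edge inside: edge tip within 6 mm of the stop and of the middle line, seated in height, along the groove within 5 degrees; the clamp arm is over it (clamp_arm below 0.25 rad), the knob up (pressed less than 2 mm) (value of joint clamp_arm below 0.25 rad and value of joint clamp_knob below 0.002 m and x of chisel_edge in the frame of fixture above 0.034 m and y of chisel_edge in the frame of fixture between -0.006 and 0.006 m and z of chisel_edge in the frame of fixture between 0.035 and 0.046 m and angle between the y axis of chisel and the x axis of fixture, either way round below 0.09 rad and linear speed of chisel below 0.02 m/s and contact force between chisel and the fingers below 0.1 N); the robot touches nothing.
It fails at once if the chisel is dropped (falls faster than 0.8 m/s while not held) (linear speed of chisel above 0.8 m/s and contact force between chisel and the fingers below 0.05 N).
It fails at once if a bystander is shifted by more than 30 mm (distance of any of brush, tape_measure, jar from where it was at the start of the episode above 0.03 m).
It also fails if it takes over 72 s, if anything falls off the work surface, if the arm or the gripper's body presses on something with over 40 N, if the wrist force passes 120 N, or if a joint passes its speed limit or range.

## Robot

A 6-joint arm with a two-finger parallel gripper is mounted at the origin on a cart in front of the work surface, level with it; the furniture and walls round the work are solid. World frame = base frame: x ahead of the robot, y to its left, z up, the work surface at z = 0. Lengths are in mm, angles in degrees, forces in N, time in s.
With the tool pointing down it reaches from about 325 to 900 mm from the base axis. Payload 6.1 kg.
Tool frame: the origin (TCP) lies on the centre line of the jaws, within the pads' length; the fingertips stand 19 mm ahead of it and the grasp point (between the pads) is the TCP; x points along the fingers, z is the direction in which the jaws open and shut, and the axes are right-handed (so a half turn about x gives the same grasp; the last joint's range is limited). The gripper opens to 87 mm and grips with 3 to 60 N. Pads are 19 mm wide; open, the fingers measure 117 mm over their backs; the gripper's body (75 mm by 190 mm) begins 51 mm behind the grasp point.
Start: joints at [-75.292, 12.628, 87.462, -0, 79.91, -7.225], TCP at [233.442, -579.759, 203.338] pointing down, gripper open.
Joint ranges: [-170.65, 170.65], [-52.31, 119.04], [5.05, 147.46], [-71.25, 251.25], [11.57, 151.72], [-153.62, 153.62]. Speed limits (degrees/s): [147.25, 147.25, 172.46, 180, 180, 180].

## Interface

Orientations are given as a 3x3 rotation matrix whose columns are the frame's x, y, z axes.
In Python, from plant import * gives the robot as it stands.
- The arm moves only by the tool step_arm, never from a script. Its argument "plan" is a list of rows, each an object of numbers: "tx", "ty", "tz": the shift along the world's x, y, z each as a share of 0.05 m, from -1 to 1; "rx", "ry", "rz": the turn, a rotation vector about the world's x, y, z each as a share of 6 degrees, from -1 to 1; "fingers": the closure, from 0 (fully open) to 1 (shut). A call has 1 to 12 rows; each row shifts and turns the commanded pose from where the row before left it; what a row does not reach is not made up. A row lasts 1/10 s, in which the tool goes at most 50 mm and 8.59 degrees, less where a joint would pass 70% of its speed; a pose out of reach is approached as far as the arm can. A call with a number of a shift or a turn outside -1 to 1 is refused whole. A call with a gripper value outside its range is refused whole. The fingers move at their own pace and stop on an object; "grip_force" is the grip in N (left out, the last holds). Time passes only in rows, so rows that do not move let the fingers close. It gives the time, the measured TCP pose, the force and the opening at its end, in the units of the state.
- observe(): the state, without advancing time (a new reading comes with each control period).
- read_camera(name): name is "side" or "top"; returns the picture (384x512x3 uint8, red, green, blue); there is no depth.
- calibration(name): a dict with "fx", "fy", "cx", "cy" (pixels), "camera_from_world" (4x4, takes a point from world to camera coordinates). Camera axes: x right, y down, z forward; pixel columns grow to the right and rows downward; lengths in mm; the calibration is good to about 2 mm. A picture is of the moment at which its call begins. calibration takes no time and is no camera call.
- job_done(): hands the job in, once; it reports no verdict.
Trained networks look in the newest picture that a camera, given by its name, has taken for a name from the list of things; names that differ only in an ending like _2 or _b are one class to them, and where a whole thing is asked for, a point or a joint stands for the part that bears it (a point fixed in the world has none). Each returns a list of dicts, best first, with "score" (0 to 1); they miss things now and then, are a little off and sometimes report something else, mostly with a low value. They report only what shows in the picture. A call takes as long as a camera call.
- search_frame(camera, query): "box" ([left, top, width, height] as shares, 0 to 1, of the picture: columns of its width, rows of its height, round what is visible of it).
The state is a dict: "time": time; "joint_pos": joint angles; "qd": joint speeds; "effort": joint torques, N m; "eef_pos": TCP position; "tool_rot": TCP orientation; "contact_force": force on the tool from outside, world axes, zero at the start; "moment": the same for the moment, N m; "opening": opening from 0.0 (shut) to 1.0 (fully open).
Only numpy, scipy, OpenCV 4.12 (cv2) and the standard library are available. Lean on these libraries where they do the work, as an engineer would, in place of code of your own. Each camera call takes 0.05 s, during which the arm holds its last target.

## Working session

There is one attempt and no reset: what is moved stays moved. The work goes in short steps, Python scripts to look and compute and a tool call to move; the robot and the scene stay as the last step left them, time stands still between calls to the robot, and variables do not carry over. Pictures are saved under pics/ and viewed, and the job is handed in when it is done.

Besides the shell and the picture viewer there is one more tool, called after ">>>" as name(argument=value, ...) on one line, values as JSON. step_arm: Moves the arm, as the interface text tells. Its arguments: {"type":"object","properties":{"plan":{"type":"array"},"grip_force":{"type":"number"}},"required":["plan"]}

```bash
ls; mkdir -p pics
python3 - <<'E'
from plant import *
import cv2,numpy as np
o=observe();print({k:np.round(v,3).tolist() for k,v in o.items()})
for n in("top","side"):
    im=read_camera(n);cv2.imwrite(f"pics/{n}0.png",cv2.cvtColor(im,cv2.COLOR_RGB2BGR))
    c=calibration(n);print(n,{k:np.round(v,3).tolist() for k,v in c.items()})
    for q in("fixture","chisel","chisel_edge","chisel_head","knob_grip","mouth","stop","brush","tape_measure","jar","sanding_block","notebook","try_square"):
        r=search_frame(n,q)
        print(q,[(np.round(np.array(d["box"])*[512,384,512,384],1).tolist(),round(d["score"],2)) for d in r[:2]])
E
```

```text
pics
{'time': 0.0, 'joint_pos': [-75.292, 12.674, 87.526, -0.0, 79.911, -7.225], 'qd': [-0.001, 0.124, 0.008, -0.06, -0.049, 0.034], 'effort': [0.001, -49.461, -38.738, 0.07, 0.057, -0.0], 'eef_pos': [233.273, -579.122, 202.248], 'tool_rot': [[-0.001, 0.928, 0.374], [0.002, 0.374, -0.928], [-1.0, 0.0, -0.002]], 'contact_force': [-0.101, 0.367, 0.674], 'moment': [0.037, -0.03, 0.005], 'opening': 1.0}
top {'fx': 375.749, 'fy': 375.749, 'cx': 254.188, 'cy': 200.415, 'camera_from_world': [[-0.028, -1.0, -0.007, -0.967], [-0.997, 0.028, -0.069, 595.519], [0.069, 0.005, -0.998, 1135.959], [0.0, 0.0, 0.0, 1.0]]}
fixture [([225.0, 191.3, 45.9, 45.4], 0.88), ([183.5, 181.8, 30.8, 61.4], 0.26)]
chisel [([223.1, 205.4, 24.5, 48.7], 0.48)]
chisel_edge [([227.2, 204.4, 20.3, 47.2], 0.66)]
chisel_head [([223.0, 204.5, 26.2, 43.1], 0.77)]
knob_grip [([246.4, 213.2, 15.7, 7.1], 0.39)]
mouth [([221.8, 190.0, 46.8, 51.6], 0.58)]
stop [([225.6, 192.2, 43.4, 45.7], 0.62), ([233.3, 211.3, 30.2, 16.5], 0.17)]
brush [([185.7, 182.1, 28.3, 63.3], 0.7)]
tape_measure [([268.9, 207.3, 27.6, 21.8], 0.53)]
jar [
[... 261 characters left out ...]
world': [[-0.924, -0.382, 0.022, 513.983], [-0.183, 0.391, -0.902, 171.607], [0.336, -0.837, -0.431, 1023.263], [0.0, 0.0, 0.0, 1.0]]}
fixture [([227.5, 187.5, 54.0, 48.0], 0.73), ([243.8, 203.4, 43.7, 24.7], 0.43)]
chisel [([246.4, 204.3, 37.8, 22.0], 0.58)]
chisel_edge [([245.2, 206.9, 41.8, 20.1], 0.78)]
chisel_head [([245.3, 203.2, 42.6, 25.8], 0.8)]
knob_grip [([151.8, 258.1, 19.2, 29.3], 0.67), ([257.3, 184.5, 8.3, 14.4], 0.44)]
mouth []
stop [([228.0, 184.9, 55.3, 51.7], 0.67)]
brush []
tape_measure [([266.6, 186.6, 19.9, 24.9], 0.93)]
jar [([305.7, 159.0, 23.4, 31.5], 0.82)]
sanding_block [([223.6, 268.5, 27.3, 35.3], 0.83)]
notebook []
try_square [([150.7, 258.6, 22.2, 27.2], 0.57)]
```

Run:
```python
import cv2
a=cv2.imread("pics/top0.png");b=cv2.imread("pics/side0.png")
cv2.imwrite("pics/a1.png",cv2.resize(a[150:280,100:380],None,fx=2.8,fy=2.8,interpolation=cv2.INTER_CUBIC))
cv2.imwrite("pics/a2.png",cv2.resize(a[180:260,205:305],None,fx=7,fy=7,interpolation=cv2.INTER_CUBIC))
cv2.imwrite("pics/b1.png",cv2.resize(b[130:310,120:380],None,fx=3,fy=3,interpolation=cv2.INTER_CUBIC))
cv2.imwrite("pics/b2.png",cv2.resize(b[175:245,215:300],None,fx=8,fy=8,interpolation=cv2.INTER_CUBIC))
```

```text
(no output)
```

View pics/a1.png

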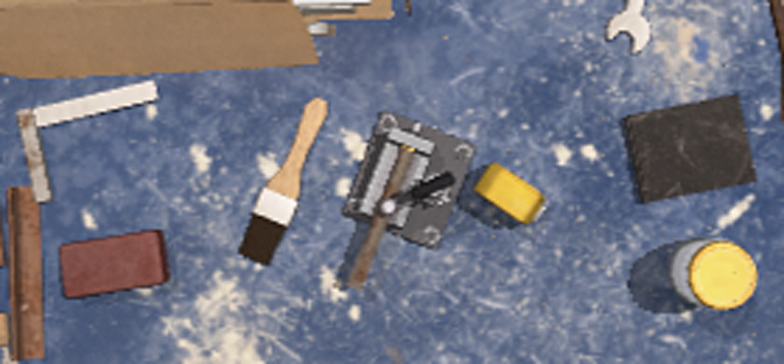

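View pics/a2.png

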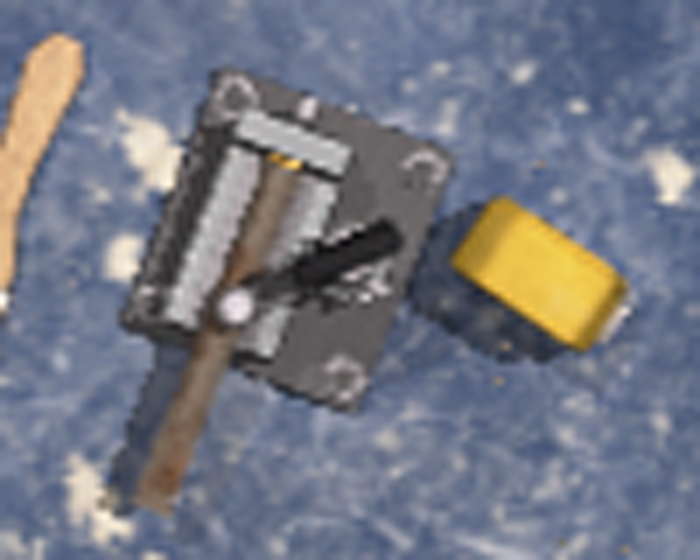

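View pics/b1.png

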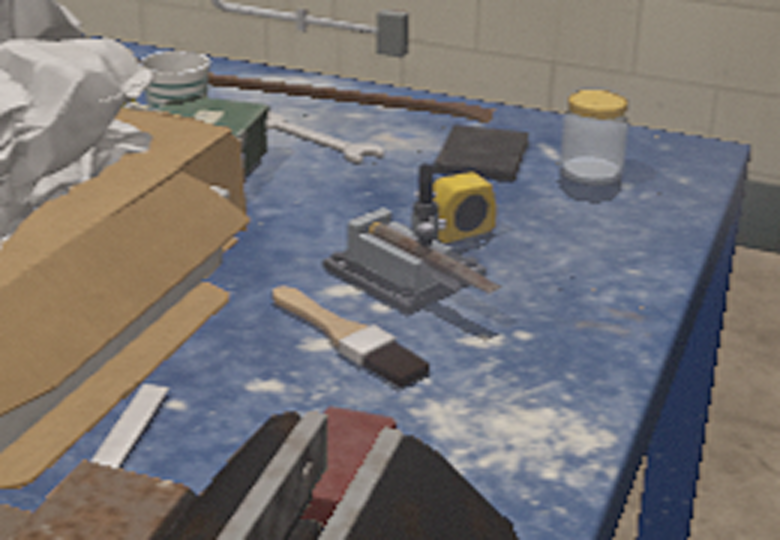

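View pics/b2.png

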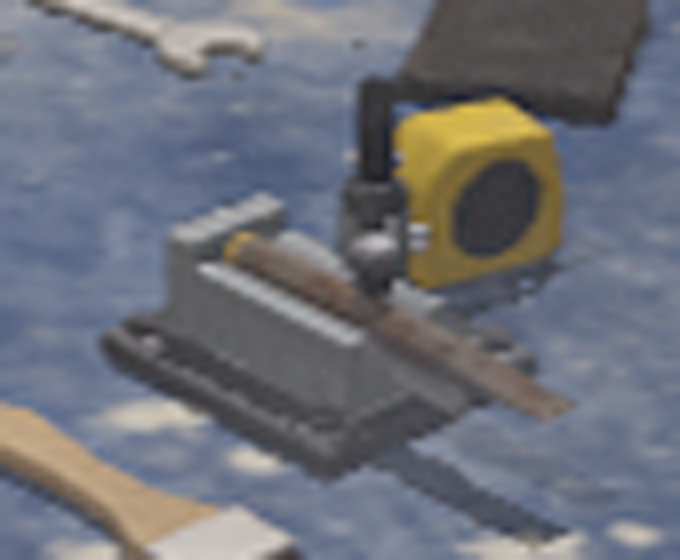

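The pictures show the fixture at about top pixel (244,215), its stop pointing away from the robot. The edge sticks out toward the robot at about (227,251). The tape measure is close to the knob's right, at (283,218), and the brush is on the left at (200,214). I'll fit the fixture pose from the corners.

```bash
cat > h.py <<'E'
from plant import *
import cv2,numpy as np
from scipy.optimize import least_squares
C={n:calibration(n) for n in("top","side")}
def proj(n,P):
    c=C[n];P=np.atleast_2d(P);q=P@c["camera_from_world"][:3,:3].T+c["camera_from_world"][:3,3] if not isinstance(c["camera_from_world"],list) else None
    return np.c_[c["fx"]*q[:,0]/q[:,2]+c["cx"],c["fy"]*q[:,1]/q[:,2]+c["cy"]]
for c in C.values(): c["camera_from_world"]=np.array(c["camera_from_world"])
def ray(n,uv,z):
    c=C[n];R=c["camera_from_world"][:3,:3];t=c["camera_from_world"][:3,3]
    o=-R.T@t;d=R.T@np.array([(uv[0]-c["cx"])/c["fx"],(uv[1]-c["cy"])/c["fy"],1])
    return o+d*(z-o[2])/d[2]
def fx2w(F,P):
    x,y,a=F;c,s=np.cos(a),np.sin(a);P=np.atleast_2d(np.array(P,float))
    return np.c_[x+c*P[:,0]-s*P[:,1],y+s*P[:,0]+c*P[:,1],P[:,2]]
E
python3 - <<'E'
from h import *
T=[((74,44,10),(218,68)),((74,-68,10),(455,152)),((-50,44,10),(122,325)),((-50,-68,10),(350,412)),((-40,25,43),(168,318)),((-40,-25,43),(270,358)),((57,25,52),(242,108)),((57,-25,52),(355,150))]
S=[((57,25,52),(168,240)),((57,-25,52),(265,192)),((43,-25,52),(287,208)),((-50,44,5),(325,467)),((74,44,10),(103,335)),((-40,25,43),(365,340))]
def pix(l,s,o): return np.array([a for a,_ in l]),(np.array([b for _,b in l])+.5)/s-.5+o
tp,tu=pix(T,7,[205,180]);sp,su=pix(S,8,[215,175])
def res(F,which="both"):
    r=[]
    if which!="side": r.append(proj("top",fx2w(F,tp))-tu)
    if which!="top": r.append(proj("side",fx2w(F,sp))-su)
    return np.concatenate(r).ravel()
for w in("top","side","both"):
    f=least_squares(res,[560,30,-.3],args=(w,),x_scale=[1,1,.01],loss="soft_l1")
    print(w,np.round(f.x,3),np.degrees(f.x[2]).round(2));print(np.round(res(f.x,w).reshape(-1,2),1).tolist())
F=f.x
for nm,p in dict(knob=(12,-40,93),mouth=(-40,0,40.5),stop=(40,0,40.5)).items(): print(nm,fx2w(F,p).round(1))
# tape top corners z 62
for uv in [(497,197),(630,285),(585,350),(452,255)]:
    u=(np.array(uv)+.5)/7-.5+[205,180];w=ray("top",u,62);
    a=F[2];d=w[:2]-F[:2];print("tape",w.round(0),"fix",np.round([np.cos(a)*d[0]+np.sin(a)*d[1],-np.sin(a)*d[0]+np.cos(a)*d[1]],0))
# bar ends top z102
for uv in [(395,235),(270,280),(152,497)]:
    u=(np.array(uv)+.5)/7-.5+[205,180]
    w=ray("top",u,102 if uv[0]>200 else 40.5)
    a=F[2];d=w[:2]-F[:2];print(uv,w.round(0),"fix",np.round([np.cos(a)*d[0]+np.sin(a)*d[1],-np.sin(a)*d[0]+np.cos(a)*d[1]],0))
E
```

```text
top [ 5.48998e+02  2.52670e+01 -3.90000e-01] -22.34
[[0.3, -0.6], [0.1, 0.1], [-0.3, 0.0], [1.0, 0.5], [-0.8, 0.1], [0.2, 0.3], [0.0, -0.2], [-0.5, -0.3]]
side [ 5.48769e+02  2.68470e+01 -3.77000e-01] -21.62
[[0.0, -0.8], [-0.2, 0.2], [0.3, -0.4], [1.5, 0.1], [-0.3, -0.1], [-1.1, 0.8]]
both [ 5.49121e+02  2.55880e+01 -3.87000e-01] -22.16
[[0.1, -0.6], [-0.0, -0.0], [-0.3, 0.0], [1.0, 0.4], [-0.9, 0.1], [0.1, 0.3], [-0.2, -0.2], [-0.7, -0.4], [0.2, -1.0], [0.1, -0.0], [0.5, -0.6], [1.3, -0.1], [-0.1, -0.4], [-1.2, 0.6]]
knob [[545.1 -16.   93. ]]
mouth [[512.1  40.7  40.5]]
stop [[586.2  10.5  40.5]]
tape [569. -81.  62.] fix [ 58. -91.]
tape [ 530. -136.   62.] fix [  43. -156.]
tape [ 503. -116.   62.] fix [  11. -148.]
tape [545. -61.  62.] fix [ 29. -82.]
(395, 235) [553. -37. 102.] fix [ 27. -56.]
(270, 280) [536.  15. 102.] fix [ -8. -15.]
(152, 497) [446.  70.  40.] fix [-113.    2.]
```

>>> step_arm(plan=[{"tx":0.4,"ty":0.75,"rz":0.97,"fingers":0.5},{"tx":0.4,"ty":0.75,"rz":0.97,"fingers":0.5},{"tx":0.4,"ty":0.75,"rz":0.97,"fingers":0.5},{"tx":0.4,"ty":0.75,"rz":0.97,"fingers":0.5},{"tx":0.4,"ty":0.75,"rz":0.97,"fingers":0.5},{"tx":0.4,"ty":0.75,"rz":0.97,"fingers":0.5},{"tx":0.4,"ty":0.75,"rz":0.97,"fingers":0.5},{"tx":0.4,"ty":0.75,"rz":0.97,"fingers":0.5},{"tx":0.4,"ty":0.75,"rz":0.97,"fingers":0.5},{"tx":0.4,"ty":0.75,"rz":0.97,"fingers":0.5}], grip_force=40)

```text
invalid input at $.plan[0]: expected keys tx, ty, tz, rx, ry, rz, fingers
```

>>> step_arm(plan=[{"tx":0.4,"ty":0.75,"rz":0.97,"fingers":0.5},{"tx":0.4,"ty":0.75,"rz":0.97,"fingers":0.5},{"tx":0.4,"ty":0.75,"rz":0.97,"fingers":0.5},{"tx":0.4,"ty":0.75,"rz":0.97,"fingers":0.5},{"tx":0.4,"ty":0.75,"rz":0.97,"fingers":0.5},{"fingers":0.5},{"fingers":0.5},{"fingers":0.5}])

```text
invalid input at $.plan[0]: expected keys tx, ty, tz, rx, ry, rz, fingers
```

>>> step_arm(plan=[{"tx":0.4,"ty":0.75,"tz":0,"rx":0,"ry":0,"rz":0.97,"fingers":0.5},{"tx":0.4,"ty":0.75,"tz":0,"rx":0,"ry":0,"rz":0.97,"fingers":0.5},{"tx":0.4,"ty":0.75,"tz":0,"rx":0,"ry":0,"rz":0.97,"fingers":0.5},{"tx":0.4,"ty":0.75,"tz":0,"rx":0,"ry":0,"rz":0.97,"fingers":0.5},{"tx":0.4,"ty":0.75,"tz":0,"rx":0,"ry":0,"rz":0.97,"fingers":0.5},{"tx":0.4,"ty":0.75,"tz":0,"rx":0,"ry":0,"rz":0.97,"fingers":0.5},{"tx":0.4,"ty":0.75,"tz":0,"rx":0,"ry":0,"rz":0.97,"fingers":0.5},{"tx":0.4,"ty":0.75,"tz":0,"rx":0,"ry":0,"rz":0.97,"fingers":0.5}], grip_force=40)

```text
time: 2.2
eef_pos: [394.0, -278.3, 203.6]
tool_rot: [[0.001, 0.363, 0.932], [-0.001, 0.932, -0.363], [-1.0, -0.0, 0.001]]
contact_force: [0.2, 0.2, 0.4]
opening: 0.505
```

>>> step_arm(plan=[{"tx":0.4,"ty":0.75,"tz":0,"rx":0,"ry":0,"rz":0.97,"fingers":0.5},{"tx":0.4,"ty":0.75,"tz":0,"rx":0,"ry":0,"rz":0.97,"fingers":0.5},{"tx":0.4,"ty":0.75,"tz":0,"rx":0,"ry":0,"rz":0.97,"fingers":0.5},{"tx":0.4,"ty":0.75,"tz":0,"rx":0,"ry":0,"rz":0.97,"fingers":0.5},{"tx":0.4,"ty":0.75,"tz":0,"rx":0,"ry":0,"rz":0.97,"fingers":0.5},{"tx":0.4,"ty":0.75,"tz":0,"rx":0,"ry":0,"rz":0.97,"fingers":0.5},{"tx":0.4,"ty":0.75,"tz":0,"rx":0,"ry":0,"rz":0.97,"fingers":0.5},{"tx":0,"ty":0,"tz":0,"rx":0,"ry":0,"rz":0,"fingers":0.5},{"tx":0,"ty":0,"tz":0,"rx":0,"ry":0,"rz":0,"fingers":0.5},{"tx":0,"ty":0,"tz":0,"rx":0,"ry":0,"rz":0,"fingers":0.5}])

```text
time: 3.2
eef_pos: [533.1, -17.9, 203.2]
tool_rot: [[-0.0, -0.328, 0.945], [-0.0, 0.945, 0.328], [-1.0, -0.0, -0.001]]
contact_force: [-0.1, -1.2, 0.8]
opening: 0.499
```

>>> step_arm(plan=[{"tx":0.12,"ty":0.02,"tz":-0.7,"rx":0,"ry":0,"rz":0,"fingers":0.5},{"tx":0.12,"ty":0.02,"tz":-0.7,"rx":0,"ry":0,"rz":0,"fingers":0.5},{"tx":0,"ty":0,"tz":0,"rx":0,"ry":0,"rz":0,"fingers":0.5},{"tx":0,"ty":0,"tz":0,"rx":0,"ry":0,"rz":0,"fingers":0.5}])

```text
time: 3.6
eef_pos: [544.6, -16.3, 133.3]
tool_rot: [[-0.002, -0.328, 0.945], [0.0, 0.945, 0.328], [-1.0, 0.001, -0.002]]
contact_force: [-0.4, -0.7, 0.9]
opening: 0.498
```

```bash
cat > pic.py <<'E'
import sys
from h import *
n,x0,y0,w,h,s,out=sys.argv[1],*map(int,sys.argv[2:7]),sys.argv[7]
a=cv2.cvtColor(read_camera(n),cv2.COLOR_RGB2BGR)
cv2.imwrite("pics/full_"+out,a)
cv2.imwrite("pics/"+out,cv2.resize(a[y0:y0+h,x0:x0+w],None,fx=s,fy=s,interpolation=cv2.INTER_CUBIC))
E
python3 pic.py side 205 140 100 105 6 s1.png; python3 pic.py top 190 160 130 100 6 t1.png
```

```text
(no output)
```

View pics/s1.png

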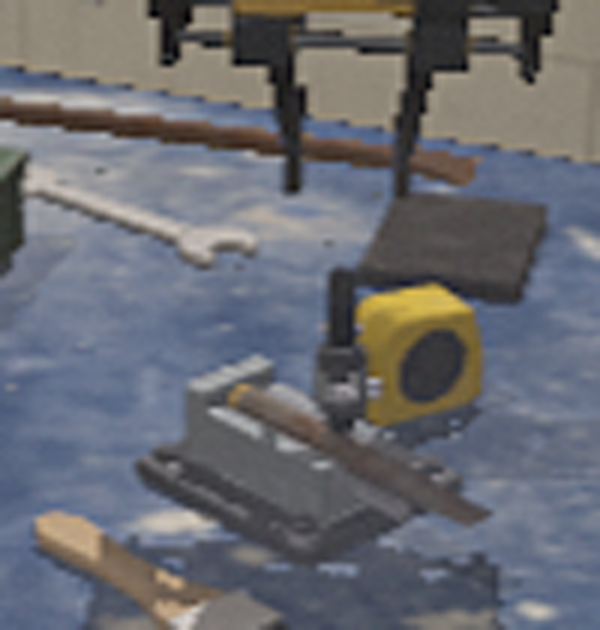

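View pics/t1.png

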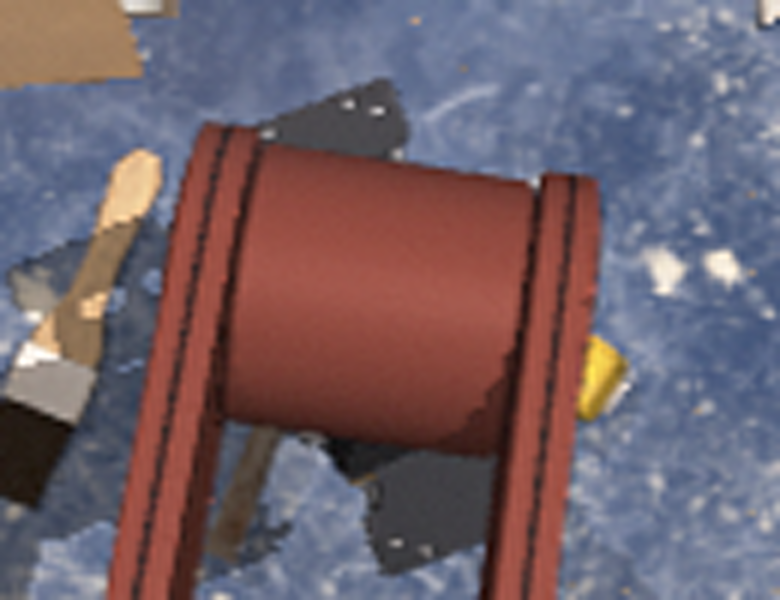

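Run:
```python
from h import *
for p in [(544.6,-16.3,114.3),(544.6,-16.3,102),(545.1,-16,76)]:
    print(((proj("side",p)-[205,140])*6+2.5).round(0))
```

```text
[[348. 260.]]
[[347. 283.]]
[[344. 330.]]
```

>>> step_arm(plan=[{"tx":0,"ty":0,"tz":-0.2,"rx":0,"ry":0,"rz":0,"fingers":0.5},{"tx":0,"ty":0,"tz":-0.2,"rx":0,"ry":0,"rz":0,"fingers":0.5},{"tx":0,"ty":0,"tz":0,"rx":0,"ry":0,"rz":0,"fingers":0.5},{"tx":0,"ty":0,"tz":0,"rx":0,"ry":0,"rz":0,"fingers":0.5}])

```text
time: 4.1
eef_pos: [545.0, -15.1, 112.9]
tool_rot: [[-0.001, -0.329, 0.944], [0.0, 0.944, 0.329], [-1.0, 0.0, -0.001]]
contact_force: [0.8, -1.1, 0.5]
opening: 0.502
```

```bash
python3 pic.py side 205 120 100 105 6 s2.png
```

```text
(no output)
```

View pics/s2.png

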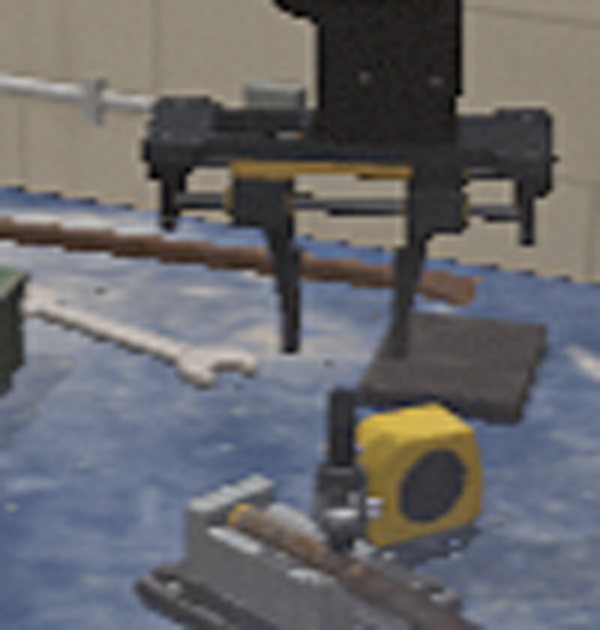

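>>> step_arm(plan=[{"tx":0,"ty":0,"tz":-0.2,"rx":0,"ry":0,"rz":0,"fingers":0.5},{"tx":0,"ty":0,"tz":-0.16,"rx":0,"ry":0,"rz":0,"fingers":0.5},{"tx":0,"ty":0,"tz":0,"rx":0,"ry":0,"rz":0,"fingers":0.5},{"tx":0,"ty":0,"tz":0,"rx":0,"ry":0,"rz":0,"fingers":0.5}])

```text
time: 4.55
eef_pos: [545.0, -15.2, 94.7]
tool_rot: [[-0.001, -0.329, 0.944], [0.0, 0.944, 0.329], [-1.0, 0.001, -0.001]]
contact_force: [0.5, -0.0, 1.0]
opening: 0.496
```

```bash
python3 pic.py side 205 120 100 105 6 s3.png;python3 pic.py top 190 160 130 100 6 t3.png
python3 - <<'E'
from h import *
print({k:np.round(v,2).tolist() for k,v in observe().items()})
for z in (74,93,102,144): print(z,((proj("side",(545,-15.5,z))-[205,120])*6+2.5).round(0))
E
```

```text
{'time': 4.65, 'joint_pos': [-9.88, 7.82, 105.1, 0.0, 67.07, -29.12], 'qd': [-0.0, -0.25, -0.24, -0.03, -0.0, -0.06], 'effort': [0.01, -41.71, -35.07, 0.04, 0.08, -0.0], 'eef_pos': [545.62, -15.28, 95.49], 'tool_rot': [[0.0, -0.33, 0.94], [-0.0, 0.94, 0.33], [-1.0, -0.0, 0.0]], 'contact_force': [1.2, -0.0, 0.34], 'moment': [0.03, -0.15, 0.0], 'opening': 0.5}
74 [[344. 454.]]
93 [[345. 420.]]
102 [[346. 403.]]
144 [[348. 324.]]
```

View pics/s3.png

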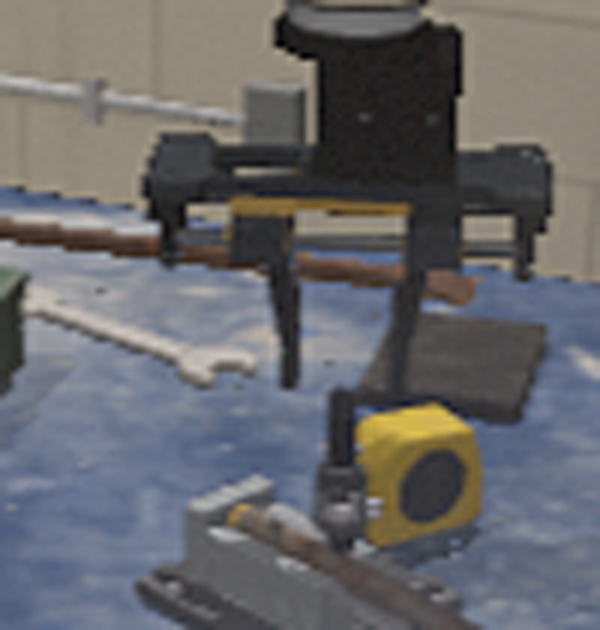

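View pics/t3.png

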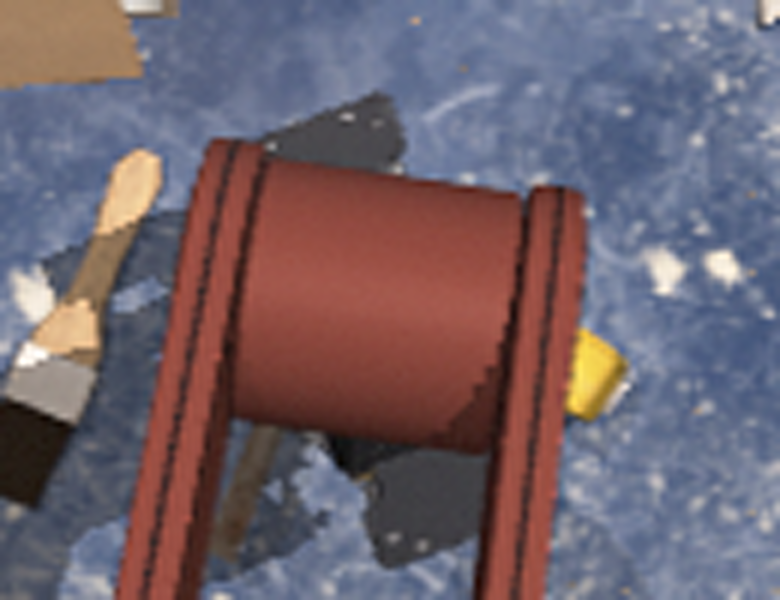

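Run:
```python
from h import *
for z in (146,170,200,230):
    for s in(1,-1):
        for t in (1,-1):
            p=np.array([545.3,-15.3,z])+s*95*np.array([.944,.329,0])+t*37.5*np.array([-.329,.944,0])
            print(z,s,t,((proj("top",p)-[190,160])*6+2.5).round(0),((proj("side",p)-[205,120])*6+2.5).round(0))
```

```text
146 1 1 [[234. 171.]] [[144. 342.]]
146 1 -1 [[386. 113.]] [[161. 284.]]
146 -1 1 [[381. 561.]] [[546. 359.]]
146 -1 -1 [[535. 502.]] [[541. 300.]]
170 1 1 [[230. 165.]] [[143. 295.]]
170 1 -1 [[386. 106.]] [[161. 239.]]
170 -1 1 [[380. 565.]] [[550. 312.]]
170 -1 -1 [[538. 504.]] [[544. 255.]]
200 1 1 [[224. 158.]] [[143. 235.]]
200 1 -1 [[386.  97.]] [[161. 182.]]
200 -1 1 [[379. 570.]] [[554. 251.]]
200 -1 -1 [[543. 507.]] [[548. 197.]]
230 1 1 [[219. 150.]] [[142. 173.]]
230 1 -1 [[385.  87.]] [[161. 123.]]
230 -1 1 [[379. 575.]] [[558. 189.]]
230 -1 -1 [[547. 511.]] [[552. 138.]]
```

>>> step_arm(plan=[{"tx":0,"ty":0,"tz":0,"rx":0,"ry":0,"rz":0,"fingers":1},{"tx":0,"ty":0,"tz":0,"rx":0,"ry":0,"rz":0,"fingers":1},{"tx":0,"ty":0,"tz":0,"rx":0,"ry":0,"rz":0,"fingers":1},{"tx":0,"ty":0,"tz":0,"rx":0,"ry":0,"rz":0,"fingers":1},{"tx":0,"ty":0,"tz":0,"rx":0,"ry":0,"rz":0,"fingers":1}], grip_force=10)

```text
time: 5.15
eef_pos: [545.5, -15.3, 95.4]
tool_rot: [[0.0, -0.329, 0.944], [-0.0, 0.944, 0.329], [-1.0, -0.0, 0.0]]
contact_force: [0.3, -0.0, -0.7]
opening: 0.132
```

```bash
python3 pic.py side 205 120 100 105 6 s4.png
```

```text
(no output)
```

View pics/s4.png

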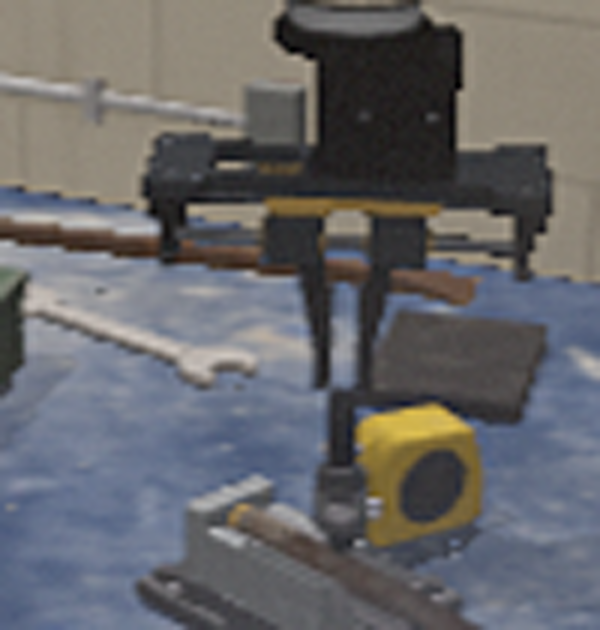

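>>> step_arm(plan=[{"tx":0,"ty":0,"tz":0,"rx":0,"ry":0,"rz":0,"fingers":1},{"tx":0,"ty":0,"tz":0,"rx":0,"ry":0,"rz":0,"fingers":1}])

```text
time: 5.4
eef_pos: [545.4, -15.3, 95.3]
tool_rot: [[-0.0, -0.329, 0.944], [0.0, 0.944, 0.329], [-1.0, 0.0, -0.0]]
contact_force: [-0.1, 1.1, -1.1]
opening: 0.012
```

>>> step_arm(plan=[{"tx":0,"ty":0,"tz":-0.04,"rx":0,"ry":0,"rz":0,"fingers":1},{"tx":0,"ty":0,"tz":-0.04,"rx":0,"ry":0,"rz":0,"fingers":1},{"tx":0,"ty":0,"tz":0,"rx":0,"ry":0,"rz":0,"fingers":1}])

```text
time: 5.7
eef_pos: [545.1, -15.2, 90.8]
tool_rot: [[-0.001, -0.329, 0.944], [0.0, 0.944, 0.329], [-1.0, 0.0, -0.001]]
contact_force: [-0.7, -0.8, -0.1]
opening: 0.013
```

>>> step_arm(plan=[{"tx":0,"ty":0,"tz":-0.04,"rx":0,"ry":0,"rz":0,"fingers":1},{"tx":0,"ty":0,"tz":0,"rx":0,"ry":0,"rz":0,"fingers":1}])

```text
time: 5.9
eef_pos: [545.3, -15.2, 89.0]
tool_rot: [[-0.0, -0.329, 0.944], [0.0, 0.944, 0.329], [-1.0, 0.0, -0.0]]
contact_force: [-0.6, -0.5, -1.2]
opening: 0.01
```

>>> step_arm(plan=[{"tx":0,"ty":0,"tz":-0.04,"rx":0,"ry":0,"rz":0,"fingers":1},{"tx":0,"ty":0,"tz":0,"rx":0,"ry":0,"rz":0,"fingers":1}])

```text
time: 6.1
eef_pos: [545.2, -15.2, 87.0]
tool_rot: [[-0.0, -0.329, 0.944], [0.0, 0.944, 0.329], [-1.0, 0.0, -0.0]]
contact_force: [0.1, -0.4, 0.4]
opening: 0.003
```

>>> step_arm(plan=[{"tx":0,"ty":0,"tz":-0.04,"rx":0,"ry":0,"rz":0,"fingers":1},{"tx":0,"ty":0,"tz":0,"rx":0,"ry":0,"rz":0,"fingers":1}])

```text
time: 6.3
eef_pos: [545.3, -15.2, 85.1]
tool_rot: [[-0.0, -0.329, 0.944], [0.0, 0.944, 0.329], [-1.0, 0.0, -0.0]]
contact_force: [0.6, -0.5, 0.3]
opening: 0.005
```

>>> step_arm(plan=[{"tx":0,"ty":0,"tz":-0.04,"rx":0,"ry":0,"rz":0,"fingers":1},{"tx":0,"ty":0,"tz":0,"rx":0,"ry":0,"rz":0,"fingers":1}])

```text
time: 6.5
eef_pos: [545.6, -15.3, 83.3]
tool_rot: [[0.0, -0.329, 0.944], [-0.0, 0.944, 0.329], [-1.0, -0.0, 0.0]]
contact_force: [-0.2, -0.9, 0.1]
opening: 0.008
```

>>> step_arm(plan=[{"tx":0,"ty":0,"tz":-0.04,"rx":0,"ry":0,"rz":0,"fingers":1},{"tx":0,"ty":0,"tz":0,"rx":0,"ry":0,"rz":0,"fingers":1}])

```text
time: 6.7
eef_pos: [545.7, -15.3, 81.7]
tool_rot: [[0.001, -0.329, 0.944], [-0.0, 0.944, 0.329], [-1.0, -0.0, 0.001]]
contact_force: [-1.9, 0.3, 4.8]
opening: 0.008
```

>>> step_arm(plan=[{"tx":0,"ty":0,"tz":-0.04,"rx":0,"ry":0,"rz":0,"fingers":1},{"tx":0,"ty":0,"tz":0,"rx":0,"ry":0,"rz":0,"fingers":1}])

```text
time: 6.9
eef_pos: [545.8, -15.3, 80.0]
tool_rot: [[0.001, -0.329, 0.944], [-0.0, 0.944, 0.329], [-1.0, -0.0, 0.001]]
contact_force: [-1.7, -0.1, 7.5]
opening: 0.004
```

The fingers closed above the bar and touched its top at a reported z of about 82.5. So the fingertips really sit at reported z + 19.5, and the reported point is about 38 mm too low along the tool, which matches the side picture. I'll correct for that.

>>> step_arm(plan=[{"tx":0,"ty":0,"tz":0.25,"rx":0,"ry":0,"rz":0,"fingers":0.5},{"tx":0,"ty":0,"tz":0,"rx":0,"ry":0,"rz":0,"fingers":0.5},{"tx":0,"ty":0,"tz":0,"rx":0,"ry":0,"rz":0,"fingers":0.5},{"tx":0,"ty":0,"tz":0,"rx":0,"ry":0,"rz":0,"fingers":0.5},{"tx":0,"ty":0,"tz":0,"rx":0,"ry":0,"rz":0,"fingers":0.5},{"tx":0,"ty":0,"tz":0,"rx":0,"ry":0,"rz":0,"fingers":0.5},{"tx":0,"ty":0,"tz":0,"rx":0,"ry":0,"rz":0,"fingers":0.5}])

```text
time: 7.6
eef_pos: [545.3, -15.2, 91.6]
tool_rot: [[-0.0, -0.329, 0.944], [0.0, 0.944, 0.329], [-1.0, 0.0, -0.0]]
contact_force: [0.1, 0.1, 0.3]
opening: 0.482
```

>>> step_arm(plan=[{"tx":0,"ty":0,"tz":-0.18,"rx":0,"ry":0,"rz":0,"fingers":0.5},{"tx":0,"ty":0,"tz":-0.18,"rx":0,"ry":0,"rz":0,"fingers":0.5},{"tx":0,"ty":0,"tz":0,"rx":0,"ry":0,"rz":0,"fingers":0.5},{"tx":0,"ty":0,"tz":0,"rx":0,"ry":0,"rz":0,"fingers":0.5}])

```text
time: 8.0
eef_pos: [544.8, -15.1, 73.0]
tool_rot: [[-0.002, -0.329, 0.944], [0.0, 0.944, 0.329], [-1.0, 0.001, -0.001]]
contact_force: [0.1, 0.8, 0.1]
opening: 0.498
```

```bash
python3 pic.py side 205 120 100 105 6 s5.png
```

```text
(no output)
```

View pics/s5.png

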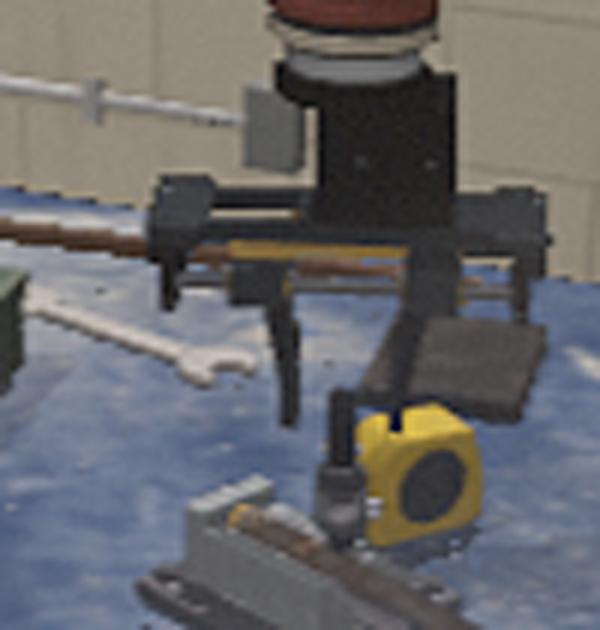

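>>> step_arm(plan=[{"tx":0,"ty":0,"tz":-0.15,"rx":0,"ry":0,"rz":0,"fingers":0.5},{"tx":0,"ty":0,"tz":-0.15,"rx":0,"ry":0,"rz":0,"fingers":0.5},{"tx":0,"ty":0,"tz":0,"rx":0,"ry":0,"rz":0,"fingers":0.7},{"tx":0,"ty":0,"tz":0,"rx":0,"ry":0,"rz":0,"fingers":0.8},{"tx":0,"ty":0,"tz":0,"rx":0,"ry":0,"rz":0,"fingers":1},{"tx":0,"ty":0,"tz":0,"rx":0,"ry":0,"rz":0,"fingers":1},{"tx":0,"ty":0,"tz":0,"rx":0,"ry":0,"rz":0,"fingers":1},{"tx":0,"ty":0,"tz":0,"rx":0,"ry":0,"rz":0,"fingers":1},{"tx":0,"ty":0,"tz":0,"rx":0,"ry":0,"rz":0,"fingers":1}], grip_force=30)

```text
time: 8.95
eef_pos: [545.2, -15.3, 59.1]
tool_rot: [[-0.001, -0.329, 0.944], [-0.0, 0.944, 0.329], [-1.0, 0.0, -0.0]]
contact_force: [-3.1, -0.5, 3.1]
opening: 0.162
```

Run:
```python
from h import *
print({k:np.round(v,2).tolist() for k,v in observe().items()})
```

```text
{'time': 8.95, 'joint_pos': [-9.89, 10.55, 106.38, -0.01, 63.09, -29.11], 'qd': [0.01, -0.04, -0.05, -0.05, -0.04, -0.13], 'effort': [0.19, -41.57, -34.2, 0.23, -1.05, -0.08], 'eef_pos': [545.21, -15.29, 59.08], 'tool_rot': [[-0.0, -0.33, 0.94], [-0.0, 0.94, 0.33], [-1.0, 0.0, -0.0]], 'contact_force': [-3.13, -0.5, 3.06], 'moment': [-0.02, 0.52, -0.08], 'opening': 0.16}
```

Bar gripped: the opening is 14 mm. Now I'll press it down.

>>> step_arm(plan=[{"tx":0,"ty":0,"tz":-0.08,"rx":0,"ry":0,"rz":0,"fingers":1},{"tx":0,"ty":0,"tz":-0.06,"rx":0,"ry":0,"rz":0,"fingers":1},{"tx":0,"ty":0,"tz":0,"rx":0,"ry":0,"rz":0,"fingers":1},{"tx":0,"ty":0,"tz":0,"rx":0,"ry":0,"rz":0,"fingers":1}], grip_force=50)

```text
time: 9.35
eef_pos: [545.3, -15.3, 52.7]
tool_rot: [[-0.0, -0.329, 0.944], [-0.0, 0.944, 0.329], [-1.0, 0.0, -0.0]]
contact_force: [-5.3, -0.1, 9.1]
opening: 0.16
```

>>> step_arm(plan=[{"tx":0,"ty":0,"tz":-0.03,"rx":0,"ry":0,"rz":0,"fingers":1},{"tx":0,"ty":0,"tz":0,"rx":0,"ry":0,"rz":0,"fingers":1}])

```text
time: 9.55
eef_pos: [545.4, -15.3, 52.0]
tool_rot: [[-0.001, -0.329, 0.944], [-0.0, 0.944, 0.329], [-1.0, 0.0, -0.001]]
contact_force: [-8.9, 0.1, 14.4]
opening: 0.156
```

>>> step_arm(plan=[{"tx":0,"ty":0,"tz":0,"rx":0,"ry":0,"rz":0.7,"fingers":1},{"tx":0,"ty":0,"tz":0,"rx":0,"ry":0,"rz":0.7,"fingers":1},{"tx":0,"ty":0,"tz":0,"rx":0,"ry":0,"rz":0.7,"fingers":1}])

```text
time: 9.85
eef_pos: [545.4, -15.3, 52.0]
tool_rot: [[-0.0, -0.53, 0.848], [-0.0, 0.848, 0.53], [-1.0, 0.0, -0.001]]
contact_force: [-7.3, -0.1, 15.0]
opening: 0.159
```

>>> step_arm(plan=[{"tx":0,"ty":0,"tz":0,"rx":0,"ry":0,"rz":0.9,"fingers":1},{"tx":0,"ty":0,"tz":0,"rx":0,"ry":0,"rz":0.9,"fingers":1},{"tx":0,"ty":0,"tz":0,"rx":0,"ry":0,"rz":0.9,"fingers":1},{"tx":0,"ty":0,"tz":0,"rx":0,"ry":0,"rz":0.9,"fingers":1},{"tx":0,"ty":0,"tz":0,"rx":0,"ry":0,"rz":0.9,"fingers":1},{"tx":0,"ty":0,"tz":0,"rx":0,"ry":0,"rz":0.9,"fingers":1}])

```text
time: 10.45
eef_pos: [545.4, -15.3, 52.0]
tool_rot: [[-0.0, -0.902, 0.431], [-0.0, 0.431, 0.902], [-1.0, 0.0, -0.0]]
contact_force: [-9.2, 0.8, 14.1]
opening: 0.157
```

Run:
```python
from h import *
o=observe();print({k:np.round(o[k],2).tolist() for k in("contact_force","moment","joint_pos","eef_pos","opening")})
```

```text
{'contact_force': [-9.19, 0.75, 14.15], 'moment': [0.11, 1.36, -0.08], 'joint_pos': [-9.88, 11.14, 106.57, -0.02, 62.31, -74.34], 'eef_pos': [545.35, -15.29, 51.97], 'opening': 0.16}
```

Jaw direction is 64.5°, so the arm is at about 0.8 rad. I'll continue to about 1.35 rad, then release.

>>> step_arm(plan=[{"tx":0,"ty":0,"tz":0,"rx":0,"ry":0,"rz":0.9,"fingers":1},{"tx":0,"ty":0,"tz":0,"rx":0,"ry":0,"rz":0.9,"fingers":1},{"tx":0,"ty":0,"tz":0,"rx":0,"ry":0,"rz":0.9,"fingers":1},{"tx":0,"ty":0,"tz":0,"rx":0,"ry":0,"rz":0.9,"fingers":1},{"tx":0,"ty":0,"tz":0,"rx":0,"ry":0,"rz":0.9,"fingers":1},{"tx":0,"ty":0,"tz":0,"rx":0,"ry":0,"rz":0.8,"fingers":1},{"tx":0,"ty":0,"tz":0,"rx":0,"ry":0,"rz":0,"fingers":1}])

```text
time: 11.15
eef_pos: [545.4, -15.3, 51.9]
tool_rot: [[-0.0, -0.994, -0.108], [-0.0, -0.108, 0.994], [-1.0, 0.0, -0.0]]
contact_force: [-8.7, 0.5, 14.8]
opening: 0.159
```

>>> step_arm(plan=[{"tx":0,"ty":0,"tz":0.08,"rx":0,"ry":0,"rz":0,"fingers":1},{"tx":0,"ty":0,"tz":0.07,"rx":0,"ry":0,"rz":0,"fingers":1},{"tx":0,"ty":0,"tz":0,"rx":0,"ry":0,"rz":0,"fingers":0.5},{"tx":0,"ty":0,"tz":0,"rx":0,"ry":0,"rz":0,"fingers":0.5},{"tx":0,"ty":0,"tz":0,"rx":0,"ry":0,"rz":0,"fingers":0.5},{"tx":0,"ty":0,"tz":0,"rx":0,"ry":0,"rz":0,"fingers":0.5}])

```text
time: 11.75
eef_pos: [545.4, -15.2, 57.5]
tool_rot: [[-0.0, -0.994, -0.105], [0.0, -0.105, 0.994], [-1.0, 0.0, 0.0]]
contact_force: [-0.0, -0.8, -0.5]
opening: 0.43
```

>>> step_arm(plan=[{"tx":0,"ty":0,"tz":0.6,"rx":0,"ry":0,"rz":0,"fingers":0.5},{"tx":0,"ty":0,"tz":0.7,"rx":0,"ry":0,"rz":0,"fingers":0.5},{"tx":-0.25,"ty":0.3,"tz":0,"rx":0,"ry":0,"rz":-0.95,"fingers":0.5},{"tx":-0.25,"ty":0.3,"tz":0,"rx":0,"ry":0,"rz":-0.95,"fingers":0.5},{"tx":-0.25,"ty":0.3,"tz":0,"rx":0,"ry":0,"rz":-0.95,"fingers":0.5},{"tx":-0.25,"ty":0.35,"tz":0,"rx":0,"ry":0,"rz":-0.95,"fingers":0.5},{"tx":0,"ty":0,"tz":0,"rx":0,"ry":0,"rz":-0.95,"fingers":0.5},{"tx":0,"ty":0,"tz":0,"rx":0,"ry":0,"rz":0,"fingers":0.5},{"tx":0,"ty":0,"tz":0,"rx":0,"ry":0,"rz":0,"fingers":0.5}])

```text
time: 12.65
eef_pos: [495.6, 47.2, 122.8]
tool_rot: [[0.0, -0.925, 0.38], [-0.0, 0.38, 0.925], [-1.0, -0.0, 0.0]]
contact_force: [-0.6, -0.5, -0.0]
opening: 0.5
```

```bash
python3 pic.py side 205 120 110 115 6 s6.png;  python3 pic.py top 190 160 130 100 6 t6.png
```

```text
(no output)
```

View pics/s6.png

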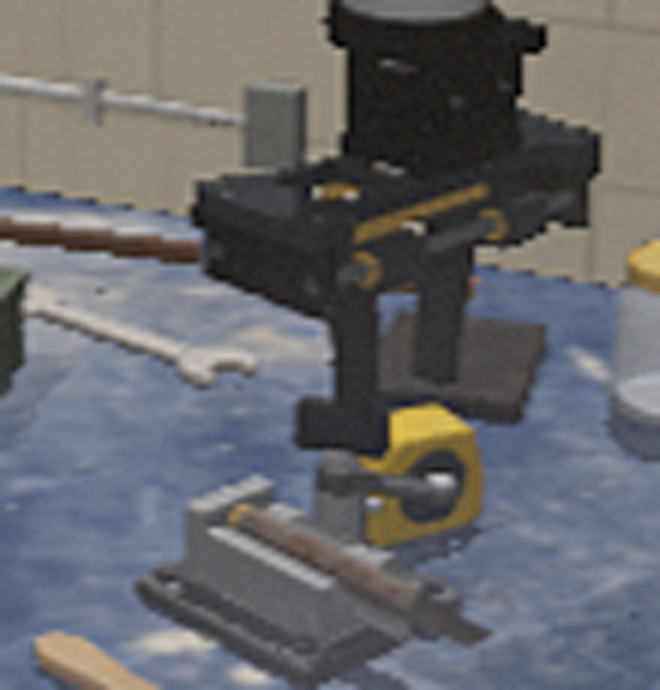

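View pics/t6.png

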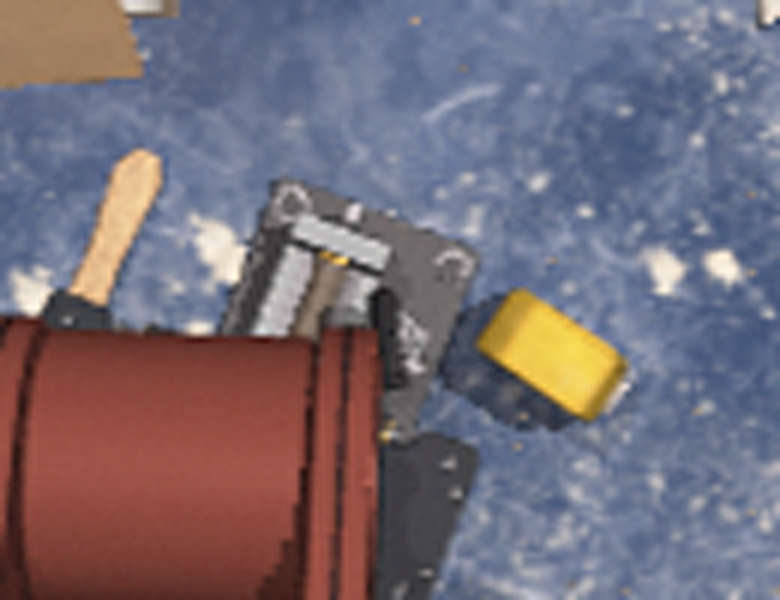

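>>> step_arm(plan=[{"tx":0,"ty":0,"tz":-0.75,"rx":0,"ry":0,"rz":0,"fingers":0.5},{"tx":0,"ty":0,"tz":-0.75,"rx":0,"ry":0,"rz":0,"fingers":0.5},{"tx":0,"ty":0,"tz":0,"rx":0,"ry":0,"rz":0,"fingers":0.5},{"tx":0,"ty":0,"tz":0,"rx":0,"ry":0,"rz":0,"fingers":0.5}])

```text
time: 13.15
eef_pos: [495.0, 47.0, 47.7]
tool_rot: [[-0.002, -0.924, 0.382], [0.0, 0.382, 0.924], [-1.0, 0.002, -0.001]]
contact_force: [0.7, -0.8, 0.1]
opening: 0.499
```

```bash
python3 pic.py side 205 140 110 100 7 s7.png
python3 - <<'E'
from h import *
F=(549.1,25.6,-.387)
for p in [(-58,0,40.5),(-69,0,40.5),(-58,-22,67),(-58,22,67),(-118,0,40.5)]:
    print(p,((proj("side",fx2w(F,p))-[205,140])*7+3).round(0))
E
```

```text
(-58, 0, 40.5) [[455. 547.]]
(-69, 0, 40.5) [[475. 557.]]
(-58, -22, 67) [[494. 472.]]
(-58, 22, 67) [[420. 507.]]
(-118, 0, 40.5) [[567. 601.]]
```

View pics/s7.png

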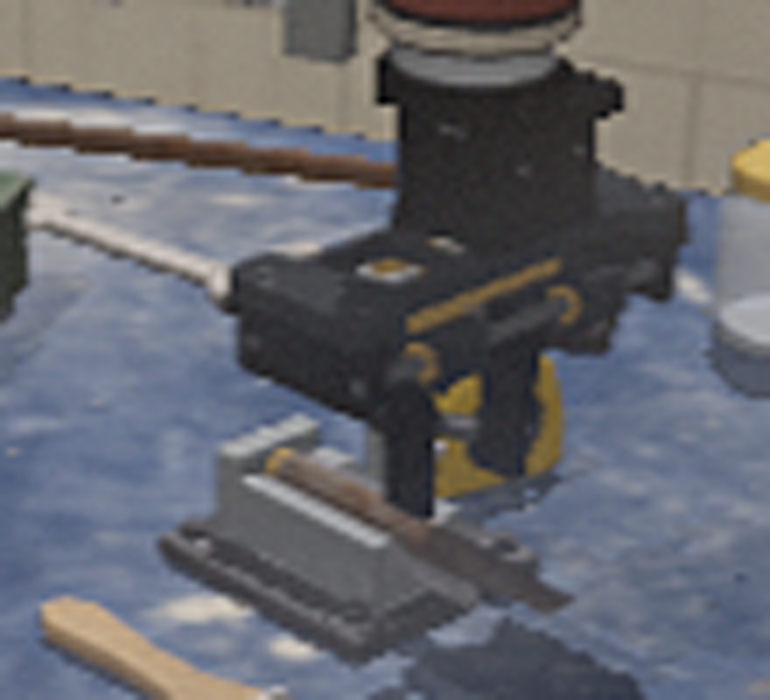

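>>> step_arm(plan=[{"tx":0,"ty":0,"tz":-0.3,"rx":0,"ry":0,"rz":0,"fingers":0.5},{"tx":0,"ty":0,"tz":-0.3,"rx":0,"ry":0,"rz":0,"fingers":0.5},{"tx":0,"ty":0,"tz":-0.04,"rx":0,"ry":0,"rz":0,"fingers":0.5},{"tx":0,"ty":0,"tz":0,"rx":0,"ry":0,"rz":0,"fingers":0.5}], grip_force=15)

```text
time: 13.6
eef_pos: [496.6, 47.2, 17.3]
tool_rot: [[0.002, -0.924, 0.382], [-0.0, 0.382, 0.924], [-1.0, -0.002, 0.001]]
contact_force: [0.5, -0.6, 0.1]
opening: 0.505
```

>>> step_arm(plan=[{"tx":0,"ty":0,"tz":0,"rx":0,"ry":0,"rz":0,"fingers":0.7},{"tx":0,"ty":0,"tz":0,"rx":0,"ry":0,"rz":0,"fingers":0.8},{"tx":0,"ty":0,"tz":0,"rx":0,"ry":0,"rz":0,"fingers":1},{"tx":0,"ty":0,"tz":0,"rx":0,"ry":0,"rz":0,"fingers":1},{"tx":0,"ty":0,"tz":0,"rx":0,"ry":0,"rz":0,"fingers":1},{"tx":0,"ty":0,"tz":0,"rx":0,"ry":0,"rz":0,"fingers":1}])

```text
time: 14.2
eef_pos: [495.9, 47.9, 16.3]
tool_rot: [[0.001, -0.924, 0.382], [0.001, 0.382, 0.924], [-1.0, -0.001, 0.001]]
contact_force: [-0.1, 5.5, 3.0]
opening: 0.195
```

>>> step_arm(plan=[{"tx":0.01,"ty":0.02,"tz":0,"rx":0,"ry":0,"rz":0,"fingers":1},{"tx":0,"ty":0,"tz":0,"rx":0,"ry":0,"rz":0,"fingers":1},{"tx":0,"ty":0,"tz":0,"rx":0,"ry":0,"rz":0,"fingers":1}], grip_force=50)

```text
time: 14.5
eef_pos: [496.2, 48.2, 16.2]
tool_rot: [[0.0, -0.924, 0.382], [-0.0, 0.382, 0.924], [-1.0, -0.0, -0.0]]
contact_force: [-0.8, 2.8, 4.5]
opening: 0.189
```

>>> step_arm(plan=[{"tx":0,"ty":0,"tz":0.1,"rx":0,"ry":0,"rz":0,"fingers":1},{"tx":0,"ty":0,"tz":0.2,"rx":0,"ry":0,"rz":0,"fingers":1},{"tx":0,"ty":0,"tz":0.3,"rx":0,"ry":0,"rz":0,"fingers":1},{"tx":0,"ty":0,"tz":0.4,"rx":0,"ry":0,"rz":0,"fingers":1},{"tx":0,"ty":0,"tz":0.4,"rx":0,"ry":0,"rz":0,"fingers":1},{"tx":0,"ty":0,"tz":0,"rx":0,"ry":0,"rz":0,"fingers":1}])

```text
time: 15.1
eef_pos: [498.2, 47.8, 88.9]
tool_rot: [[0.005, -0.924, 0.382], [-0.001, 0.382, 0.924], [-1.0, -0.005, 0.001]]
contact_force: [0.6, 0.1, -1.7]
opening: 0.189
```

```bash
python3 pic.py side 205 140 110 100 7 s8.png
python3 - <<'E'
from h import *
o=observe();print({k:np.round(o[k],2).tolist() for k in("contact_force","moment","joint_pos","eef_pos","opening")})
E
```

```text
{'contact_force': [0.97, -0.04, -2.87], 'moment': [0.1, -0.09, -0.08], 'joint_pos': [-3.53, 2.03, 112.3, -0.02, 65.49, -71.05], 'eef_pos': [497.07, 47.92, 87.18], 'opening': 0.18}
```

View pics/s8.png

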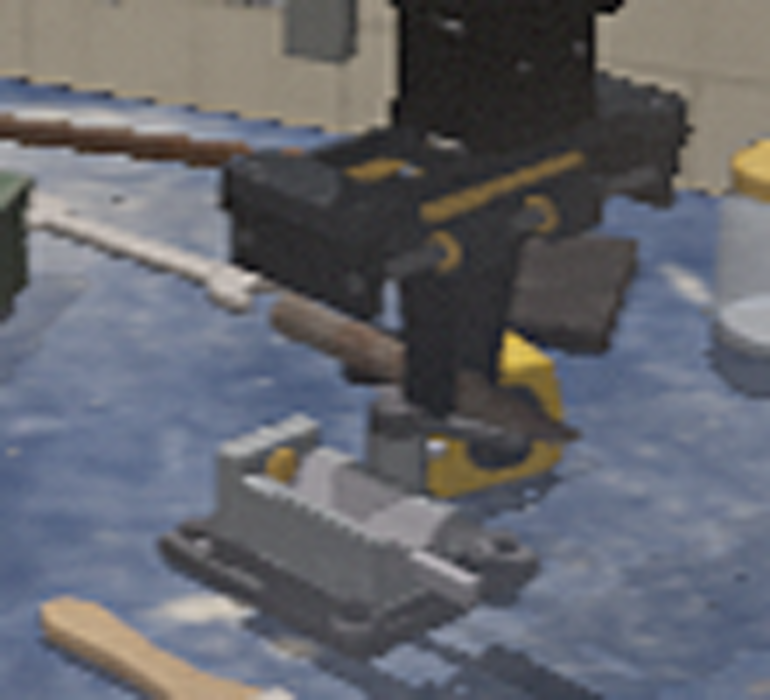

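>>> step_arm(plan=[{"tx":0,"ty":0,"tz":0.4,"rx":0,"ry":0,"rz":0,"fingers":1},{"tx":-0.2,"ty":-0.2,"tz":0.4,"rx":0,"ry":0,"rz":-0.6,"fingers":1},{"tx":-0.2,"ty":-0.25,"tz":0,"rx":0,"ry":0,"rz":-0.98,"fingers":1},{"tx":-0.2,"ty":-0.25,"tz":0,"rx":0,"ry":0,"rz":-0.98,"fingers":1},{"tx":-0.2,"ty":-0.25,"tz":0,"rx":0,"ry":0,"rz":-0.98,"fingers":1},{"tx":-0.2,"ty":-0.25,"tz":0,"rx":0,"ry":0,"rz":-0.98,"fingers":1},{"tx":-0.2,"ty":-0.25,"tz":0,"rx":0,"ry":0,"rz":-0.98,"fingers":1},{"tx":-0.2,"ty":-0.25,"tz":0,"rx":0,"ry":0,"rz":-0.98,"fingers":1},{"tx":-0.2,"ty":-0.25,"tz":0,"rx":0,"ry":0,"rz":-0.98,"fingers":1},{"tx":-0.15,"ty":-0.25,"tz":0,"rx":0,"ry":0,"rz":-0.98,"fingers":1},{"tx":0,"ty":-0.25,"tz":0,"rx":0,"ry":0,"rz":-0.98,"fingers":1},{"tx":0,"ty":-0.15,"tz":0,"rx":0,"ry":0,"rz":-0.98,"fingers":1}])

```text
time: 16.35
eef_pos: [407.2, -82.3, 124.3]
tool_rot: [[-0.002, -0.084, 0.996], [0.0, 0.996, 0.084], [-1.0, 0.001, -0.002]]
contact_force: [0.2, 0.4, -2.4]
opening: 0.185
```

>>> step_arm(plan=[{"tx":0,"ty":0,"tz":-0.4,"rx":0,"ry":0,"rz":-0.85,"fingers":1},{"tx":0,"ty":0,"tz":-0.7,"rx":0,"ry":0,"rz":0,"fingers":1},{"tx":0,"ty":0,"tz":-0.5,"rx":0,"ry":0,"rz":0,"fingers":1},{"tx":0,"ty":0,"tz":0,"rx":0,"ry":0,"rz":0,"fingers":1},{"tx":0,"ty":0,"tz":0,"rx":0,"ry":0,"rz":0,"fingers":1}])

```text
time: 16.85
eef_pos: [407.4, -81.4, 45.1]
tool_rot: [[-0.003, -0.0, 1.0], [0.001, 1.0, 0.0], [-1.0, 0.001, -0.003]]
contact_force: [0.3, -0.9, -1.7]
opening: 0.187
```

```bash
python3 pic.py side 205 130 130 115 6 s9.png;  python3 pic.py top 190 160 130 100 6 t9.png
```

```text
(no output)
```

View pics/s9.png

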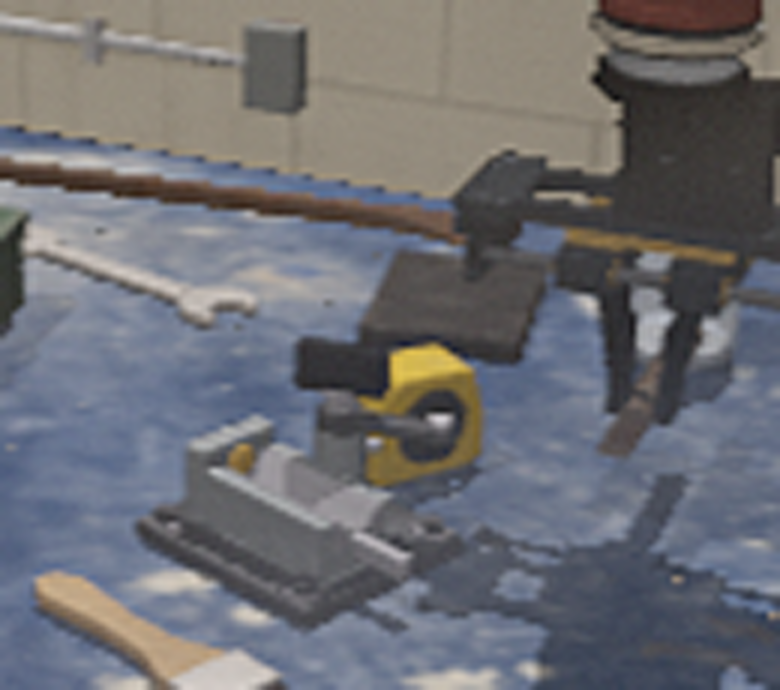

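View pics/t9.png

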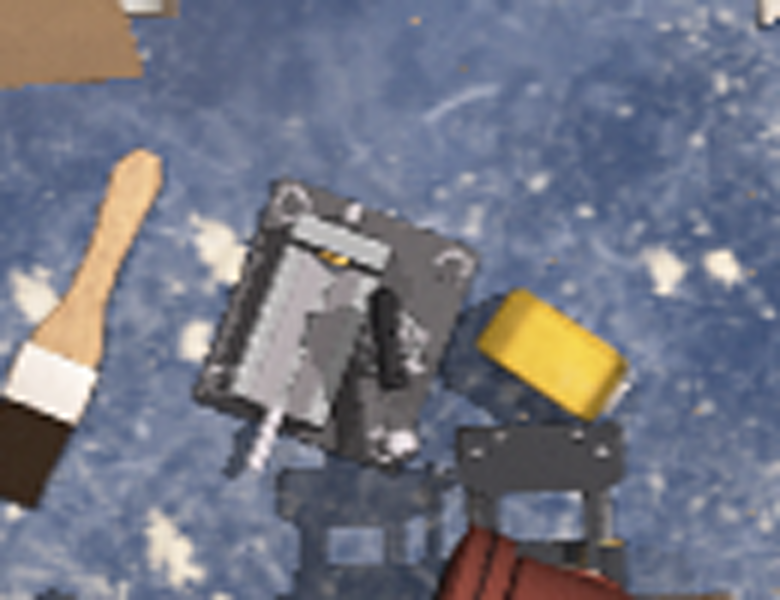

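>>> step_arm(plan=[{"tx":0,"ty":0,"tz":-0.4,"rx":0,"ry":0,"rz":0,"fingers":1},{"tx":0,"ty":0,"tz":-0.4,"rx":0,"ry":0,"rz":0,"fingers":1},{"tx":0,"ty":0,"tz":-0.25,"rx":0,"ry":0,"rz":0,"fingers":1},{"tx":0,"ty":0,"tz":0,"rx":0,"ry":0,"rz":0,"fingers":1},{"tx":0,"ty":0,"tz":0,"rx":0,"ry":0,"rz":0,"fingers":1}])

```text
time: 17.45
eef_pos: [409.5, -82.2, -5.4]
tool_rot: [[0.002, -0.001, 1.0], [-0.001, 1.0, 0.001], [-1.0, -0.001, 0.002]]
contact_force: [0.4, 0.2, -2.4]
opening: 0.182
```

>>> step_arm(plan=[{"tx":0,"ty":0,"tz":-0.06,"rx":0,"ry":0,"rz":0,"fingers":1},{"tx":0,"ty":0,"tz":0,"rx":0,"ry":0,"rz":0,"fingers":1}])

```text
time: 17.65
eef_pos: [409.3, -82.1, -8.9]
tool_rot: [[0.002, -0.001, 1.0], [-0.001, 1.0, 0.001], [-1.0, -0.001, 0.002]]
contact_force: [0.2, -0.7, -2.6]
opening: 0.183
```

>>> step_arm(plan=[{"tx":0,"ty":0,"tz":-0.06,"rx":0,"ry":0,"rz":0,"fingers":1},{"tx":0,"ty":0,"tz":-0.02,"rx":0,"ry":0,"rz":0,"fingers":1},{"tx":0,"ty":0,"tz":0,"rx":0,"ry":0,"rz":0,"fingers":1}])

```text
time: 17.95
eef_pos: [408.2, -81.7, -13.8]
tool_rot: [[-0.0, -0.001, 1.0], [0.0, 1.0, 0.001], [-1.0, 0.0, -0.0]]
contact_force: [-0.0, 0.6, -1.7]
opening: 0.184
```

>>> step_arm(plan=[{"tx":0,"ty":0,"tz":-0.03,"rx":0,"ry":0,"rz":0,"fingers":1},{"tx":0,"ty":0,"tz":0,"rx":0,"ry":0,"rz":0,"fingers":1}])

```text
time: 18.15
eef_pos: [408.6, -81.8, -15.2]
tool_rot: [[0.0, -0.001, 1.0], [-0.0, 1.0, 0.001], [-1.0, -0.0, 0.0]]
contact_force: [0.1, -0.8, -2.5]
opening: 0.181
```

>>> step_arm(plan=[{"tx":0,"ty":0,"tz":-0.03,"rx":0,"ry":0,"rz":0,"fingers":1},{"tx":0,"ty":0,"tz":0,"rx":0,"ry":0,"rz":0,"fingers":1}])

```text
time: 18.35
eef_pos: [408.6, -81.8, -15.4]
tool_rot: [[-0.001, -0.001, 1.0], [0.0, 1.0, 0.001], [-1.0, 0.0, -0.001]]
contact_force: [-7.4, 1.7, 15.1]
opening: 0.186
```

Contact is where predicted. Easing off and letting go.

>>> step_arm(plan=[{"tx":0,"ty":0,"tz":0.02,"rx":0,"ry":0,"rz":0,"fingers":1},{"tx":0,"ty":0,"tz":0,"rx":0,"ry":0,"rz":0,"fingers":0.75},{"tx":0,"ty":0,"tz":0,"rx":0,"ry":0,"rz":0,"fingers":0.6},{"tx":0,"ty":0,"tz":0,"rx":0,"ry":0,"rz":0,"fingers":0.5},{"tx":0,"ty":0,"tz":0,"rx":0,"ry":0,"rz":0,"fingers":0.5},{"tx":0,"ty":0,"tz":0,"rx":0,"ry":0,"rz":0,"fingers":0.5},{"tx":0,"ty":0,"tz":0,"rx":0,"ry":0,"rz":0,"fingers":0.5}], grip_force=20)

```text
time: 19.05
eef_pos: [408.5, -81.8, -15.7]
tool_rot: [[-0.0, -0.001, 1.0], [0.0, 1.0, 0.001], [-1.0, 0.0, -0.0]]
contact_force: [0.1, -0.3, -0.6]
opening: 0.496
```

>>> step_arm(plan=[{"tx":0,"ty":0,"tz":0.5,"rx":0,"ry":0,"rz":0,"fingers":0.5},{"tx":0,"ty":0,"tz":0.9,"rx":0,"ry":0,"rz":0,"fingers":0.5},{"tx":0,"ty":-0.4,"tz":0,"rx":0,"ry":0,"rz":0,"fingers":0.5},{"tx":0,"ty":-0.4,"tz":0,"rx":0,"ry":0,"rz":0,"fingers":0.5},{"tx":0,"ty":0,"tz":0,"rx":0,"ry":0,"rz":0,"fingers":0.5},{"tx":0,"ty":0,"tz":0,"rx":0,"ry":0,"rz":0,"fingers":0.5}])

```text
time: 19.65
eef_pos: [408.1, -121.6, 54.1]
tool_rot: [[-0.001, 0.001, 1.0], [0.001, 1.0, -0.001], [-1.0, 0.001, -0.001]]
contact_force: [0.3, -0.6, -0.4]
opening: 0.501
```

```bash
python3 pic.py side 205 150 130 100 6 s10.png;  python3 pic.py top 210 180 130 120 5 t10.png
```

```text
(no output)
```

View pics/s10.png

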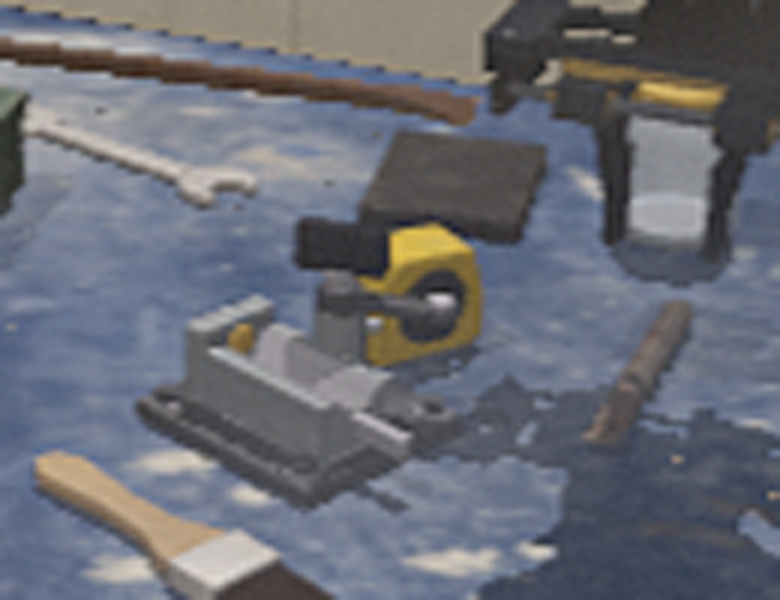

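View pics/t10.png

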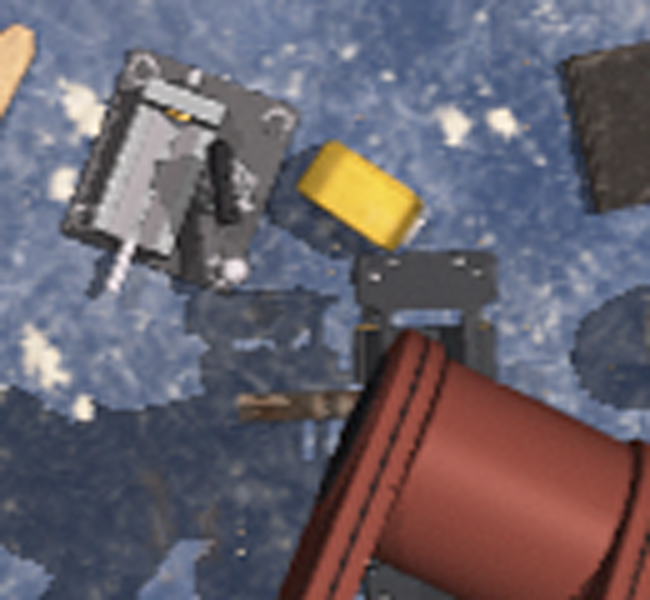

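Run:
```python
from h import *
print("edge top",ray("top",(np.array((238,407))+.5)/5-.5+[210,180],8.5).round(1))
print("edge side",ray("side",(np.array((595,435))+.5)/6-.5+[205,150],8.5).round(1))
print("head side",ray("side",(np.array((678,312))+.5)/6-.5+[205,150],8.5).round(1))
# stop face visible now
```

```text
edge top [409.1 -21.7   8.5]
edge side [413.1 -25.1   8.5]
head side [ 410.3 -177.3    8.5]
```

>>> step_arm(plan=[{"tx":0,"ty":0,"tz":-0.6,"rx":0,"ry":0,"rz":0,"fingers":0.5},{"tx":0,"ty":0,"tz":-0.6,"rx":0,"ry":0,"rz":0,"fingers":0.5},{"tx":0,"ty":0,"tz":-0.2,"rx":0,"ry":0,"rz":0,"fingers":0.5},{"tx":0,"ty":0,"tz":0,"rx":0,"ry":0,"rz":0,"fingers":0.5},{"tx":0,"ty":0,"tz":0,"rx":0,"ry":0,"rz":0,"fingers":0.7},{"tx":0,"ty":0,"tz":0,"rx":0,"ry":0,"rz":0,"fingers":0.8},{"tx":0,"ty":0,"tz":0,"rx":0,"ry":0,"rz":0,"fingers":1},{"tx":0,"ty":0,"tz":0,"rx":0,"ry":0,"rz":0,"fingers":1},{"tx":0,"ty":0,"tz":0,"rx":0,"ry":0,"rz":0,"fingers":1},{"tx":0,"ty":0,"tz":0,"rx":0,"ry":0,"rz":0,"fingers":1}], grip_force=20)

```text
time: 20.75
eef_pos: [408.9, -122.0, -15.2]
tool_rot: [[0.001, -0.0, 1.0], [-0.0, 1.0, 0.0], [-1.0, -0.0, 0.001]]
contact_force: [-1.1, 0.5, 4.1]
opening: 0.194
```

>>> step_arm(plan=[{"tx":0,"ty":0,"tz":0,"rx":0,"ry":0,"rz":0,"fingers":1},{"tx":0,"ty":0,"tz":0,"rx":0,"ry":0,"rz":0,"fingers":1}], grip_force=50)

```text
time: 20.95
eef_pos: [408.9, -122.0, -15.2]
tool_rot: [[0.001, -0.001, 1.0], [-0.0, 1.0, 0.001], [-1.0, -0.0, 0.001]]
contact_force: [-1.0, 0.8, 6.4]
opening: 0.183
```

>>> step_arm(plan=[{"tx":0,"ty":0,"tz":0.2,"rx":0,"ry":0,"rz":0,"fingers":1},{"tx":0,"ty":0,"tz":0.5,"rx":0,"ry":0,"rz":0,"fingers":1},{"tx":0,"ty":0,"tz":0.8,"rx":0,"ry":0,"rz":0,"fingers":1},{"tx":0,"ty":0,"tz":0.8,"rx":0,"ry":0,"rz":0,"fingers":1},{"tx":0,"ty":0,"tz":0.5,"rx":0,"ry":0,"rz":-0.5,"fingers":1},{"tx":0,"ty":0,"tz":0.2,"rx":0,"ry":0,"rz":-1,"fingers":1}])

```text
time: 21.55
eef_pos: [409.7, -122.5, 137.7]
tool_rot: [[0.004, 0.159, 0.987], [-0.002, 0.987, -0.159], [-1.0, -0.002, 0.004]]
contact_force: [0.5, 0.3, -2.8]
opening: 0.19
```

>>> step_arm(plan=[{"tx":0.1,"ty":0.2,"tz":0,"rx":0,"ry":0,"rz":-1,"fingers":1},{"tx":0.1,"ty":0.2,"tz":0,"rx":0,"ry":0,"rz":-1,"fingers":1},{"tx":0.1,"ty":0.2,"tz":0,"rx":0,"ry":0,"rz":-1,"fingers":1},{"tx":0.1,"ty":0.2,"tz":0,"rx":0,"ry":0,"rz":-1,"fingers":1},{"tx":0.1,"ty":0.2,"tz":0,"rx":0,"ry":0,"rz":-1,"fingers":1},{"tx":0.1,"ty":0.2,"tz":0,"rx":0,"ry":0,"rz":-1,"fingers":1},{"tx":0.1,"ty":0.2,"tz":0,"rx":0,"ry":0,"rz":-1,"fingers":1},{"tx":0.1,"ty":0.2,"tz":0,"rx":0,"ry":0,"rz":-1,"fingers":1},{"tx":0.1,"ty":0.2,"tz":0,"rx":0,"ry":0,"rz":-1,"fingers":1},{"tx":0.1,"ty":0.2,"tz":0,"rx":0,"ry":0,"rz":-1,"fingers":1},{"tx":0.1,"ty":0.2,"tz":0,"rx":0,"ry":0,"rz":-1,"fingers":1},{"tx":0.1,"ty":0.2,"tz":0,"rx":0,"ry":0,"rz":-1,"fingers":1}])

```text
time: 22.75
eef_pos: [467.8, -1.2, 134.0]
tool_rot: [[-0.002, 0.988, 0.153], [0.0, 0.153, -0.988], [-1.0, -0.002, -0.0]]
contact_force: [-0.0, -0.2, -2.5]
opening: 0.19
```

>>> step_arm(plan=[{"tx":0.1,"ty":0.2,"tz":0,"rx":0,"ry":0,"rz":-1,"fingers":1},{"tx":0.1,"ty":0.2,"tz":0,"rx":0,"ry":0,"rz":-1,"fingers":1},{"tx":0.1,"ty":0.2,"tz":0,"rx":0,"ry":0,"rz":-1,"fingers":1},{"tx":0.1,"ty":0.2,"tz":0,"rx":0,"ry":0,"rz":-1,"fingers":1},{"tx":0,"ty":0.2,"tz":0,"rx":0,"ry":0,"rz":-1,"fingers":1},{"tx":0,"ty":0.2,"tz":0,"rx":0,"ry":0,"rz":-0.23,"fingers":1},{"tx":0,"ty":0,"tz":0,"rx":0,"ry":0,"rz":0,"fingers":1},{"tx":0,"ty":0,"tz":0,"rx":0,"ry":0,"rz":0,"fingers":1},{"tx":0,"ty":0,"tz":0,"rx":0,"ry":0,"rz":0,"fingers":1}])

```text
time: 23.65
eef_pos: [488.2, 57.8, 134.2]
tool_rot: [[-0.0, 0.925, -0.38], [-0.0, -0.38, -0.925], [-1.0, -0.0, 0.0]]
contact_force: [-0.0, -0.7, -2.2]
opening: 0.195
```

>>> step_arm(plan=[{"tx":0,"ty":-0.125,"tz":-0.6,"rx":0,"ry":0,"rz":0,"fingers":1},{"tx":0,"ty":0,"tz":-0.6,"rx":0,"ry":0,"rz":0,"fingers":1},{"tx":0,"ty":0,"tz":-0.4,"rx":0,"ry":0,"rz":0,"fingers":1},{"tx":0,"ty":0,"tz":0,"rx":0,"ry":0,"rz":0,"fingers":1},{"tx":0,"ty":0,"tz":0,"rx":0,"ry":0,"rz":0,"fingers":1},{"tx":0,"ty":0,"tz":0,"rx":0,"ry":0,"rz":0,"fingers":1}])

```text
time: 24.25
eef_pos: [489.8, 51.7, 55.9]
tool_rot: [[0.003, 0.925, -0.38], [-0.0, -0.38, -0.925], [-1.0, 0.003, -0.001]]
contact_force: [0.3, 0.2, -1.5]
opening: 0.19
```

```bash
python3 pic.py side 205 150 110 100 7 s11.png; python3 pic.py top 210 180 100 80 7 t11.png
python3 - <<'E'
from h import *
o=observe();print(o["eef_pos"])
p=np.array(o["eef_pos"]);a=np.array([.926,-.377,0]);z=p[2]+15.2+8.5
for e in (100.3,-57.7):
    q=p+e*a;q[2]=z;print(q.round(1),((proj("side",q)-[205,150])*7+3).round(0),((proj("top",q)-[210,180])*7+3).round(0))
E
```

```text
[489.84923792  51.85794325  55.99443042]
[582.7  14.   79.7] [[293. 319.]] [[236. 168.]]
[436.4  73.6  79.7] [[578. 448.]] [[101. 525.]]
```

View pics/s11.png

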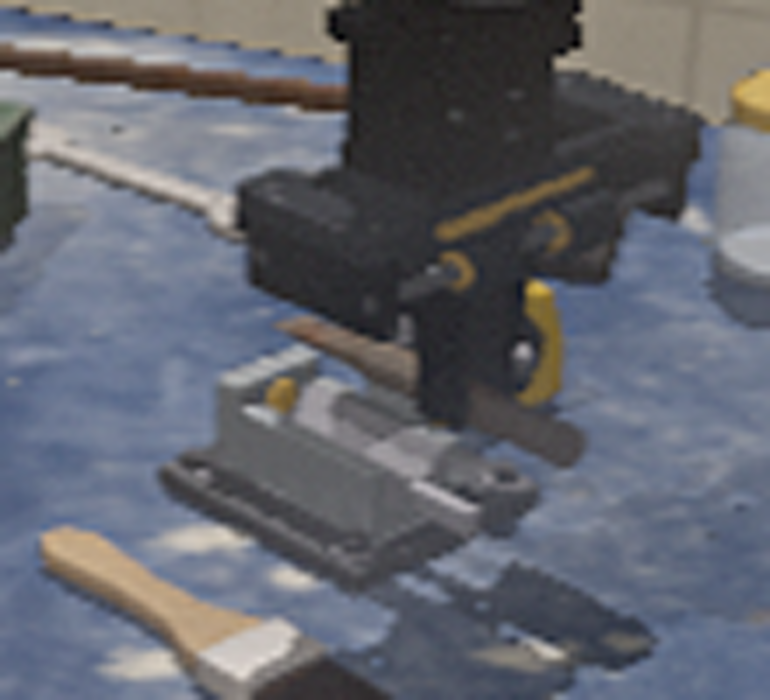

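View pics/t11.png

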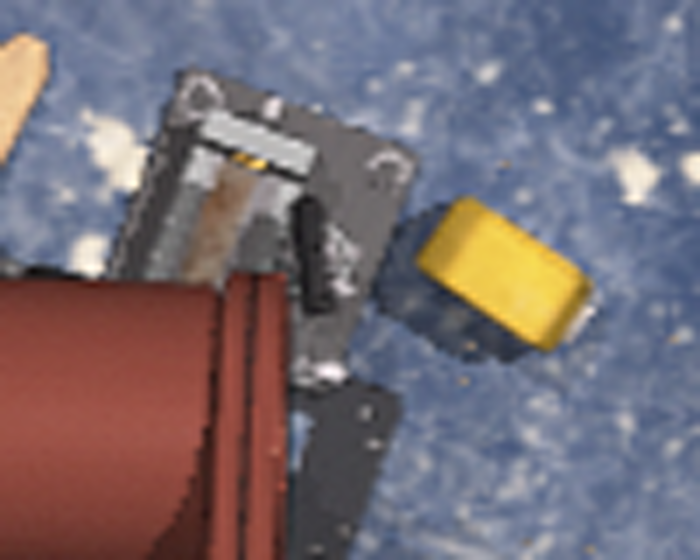

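>>> step_arm(plan=[{"tx":-0.04,"ty":0,"tz":-0.3,"rx":0,"ry":0,"rz":0,"fingers":1},{"tx":0,"ty":0,"tz":-0.3,"rx":0,"ry":0,"rz":0,"fingers":1},{"tx":0,"ty":0,"tz":-0.1,"rx":0,"ry":0,"rz":0,"fingers":1},{"tx":0,"ty":0,"tz":0,"rx":0,"ry":0,"rz":0,"fingers":1},{"tx":0,"ty":0,"tz":0,"rx":0,"ry":0,"rz":0,"fingers":1}])

```text
time: 24.85
eef_pos: [487.2, 52.0, 20.2]
tool_rot: [[0.001, 0.925, -0.38], [-0.0, -0.38, -0.925], [-1.0, 0.001, -0.0]]
contact_force: [-0.4, -0.1, -2.7]
opening: 0.191
```

>>> step_arm(plan=[{"tx":0,"ty":0,"tz":-0.03,"rx":0,"ry":0,"rz":0,"fingers":1},{"tx":0,"ty":0,"tz":0,"rx":0,"ry":0,"rz":0,"fingers":1},{"tx":0,"ty":0,"tz":0,"rx":0,"ry":0,"rz":0,"fingers":1}])

```text
time: 25.15
eef_pos: [486.7, 52.0, 18.2]
tool_rot: [[0.001, 0.925, -0.38], [-0.0, -0.38, -0.925], [-1.0, 0.001, -0.0]]
contact_force: [0.6, -0.1, -3.3]
opening: 0.189
```

>>> step_arm(plan=[{"tx":0,"ty":0,"tz":-0.03,"rx":0,"ry":0,"rz":0,"fingers":1},{"tx":0,"ty":0,"tz":0,"rx":0,"ry":0,"rz":0,"fingers":1}])

```text
time: 25.35
eef_pos: [486.8, 52.1, 16.5]
tool_rot: [[0.001, 0.925, -0.38], [0.0, -0.38, -0.925], [-1.0, 0.001, -0.0]]
contact_force: [0.3, 1.0, -0.6]
opening: 0.191
```

>>> step_arm(plan=[{"tx":0.037,"ty":-0.015,"tz":0,"rx":0,"ry":0,"rz":0,"fingers":1},{"tx":0.037,"ty":-0.015,"tz":0,"rx":0,"ry":0,"rz":0,"fingers":1},{"tx":0,"ty":0,"tz":0,"rx":0,"ry":0,"rz":0,"fingers":1}])

```text
time: 25.65
eef_pos: [490.6, 50.6, 16.5]
tool_rot: [[0.001, 0.925, -0.38], [0.0, -0.38, -0.925], [-1.0, 0.0, -0.0]]
contact_force: [0.4, 2.6, -1.4]
opening: 0.187
```

>>> step_arm(plan=[{"tx":0.037,"ty":-0.015,"tz":0,"rx":0,"ry":0,"rz":0,"fingers":1},{"tx":0,"ty":0,"tz":0,"rx":0,"ry":0,"rz":0,"fingers":1}])

```text
time: 25.85
eef_pos: [492.3, 49.9, 16.5]
tool_rot: [[0.0, 0.925, -0.38], [0.0, -0.38, -0.925], [-1.0, 0.0, -0.0]]
contact_force: [0.3, 3.3, 0.4]
opening: 0.194
```

>>> step_arm(plan=[{"tx":0.037,"ty":-0.007,"tz":0,"rx":0,"ry":0,"rz":0,"fingers":1},{"tx":0,"ty":0,"tz":0,"rx":0,"ry":0,"rz":0,"fingers":1}])

```text
time: 26.05
eef_pos: [493.1, 49.6, 16.3]
tool_rot: [[-0.002, 0.925, -0.38], [0.0, -0.38, -0.925], [-1.0, -0.002, 0.0]]
contact_force: [-3.7, 3.8, 2.9]
opening: 0.194
```

>>> step_arm(plan=[{"tx":0.02,"ty":-0.008,"tz":0,"rx":0,"ry":0,"rz":0,"fingers":1},{"tx":0,"ty":0,"tz":0,"rx":0,"ry":0,"rz":0,"fingers":1}])

```text
time: 26.25
eef_pos: [493.1, 49.6, 16.2]
tool_rot: [[-0.004, 0.925, -0.38], [0.001, -0.38, -0.925], [-1.0, -0.004, 0.001]]
contact_force: [-7.0, 5.1, 7.3]
opening: 0.191
```

>>> step_arm(plan=[{"tx":0,"ty":0,"tz":0,"rx":0,"ry":0,"rz":0,"fingers":0.76},{"tx":0,"ty":0,"tz":0,"rx":0,"ry":0,"rz":0,"fingers":0.7},{"tx":0,"ty":0,"tz":0,"rx":0,"ry":0,"rz":0,"fingers":0.6},{"tx":0,"ty":0,"tz":0,"rx":0,"ry":0,"rz":0,"fingers":0.55},{"tx":0,"ty":0,"tz":0,"rx":0,"ry":0,"rz":0,"fingers":0.5},{"tx":0,"ty":0,"tz":0,"rx":0,"ry":0,"rz":0,"fingers":0.5},{"tx":0,"ty":0,"tz":0,"rx":0,"ry":0,"rz":0,"fingers":0.5}], grip_force=15)

```text
time: 26.95
eef_pos: [494.9, 48.9, 16.3]
tool_rot: [[0.0, 0.925, -0.38], [-0.0, -0.38, -0.925], [-1.0, 0.0, 0.0]]
contact_force: [0.0, -0.1, 0.2]
opening: 0.493
```

>>> step_arm(plan=[{"tx":0,"ty":0,"tz":0.3,"rx":0,"ry":0,"rz":0,"fingers":0.5},{"tx":0,"ty":0,"tz":0.7,"rx":0,"ry":0,"rz":0,"fingers":0.5},{"tx":0,"ty":0,"tz":1,"rx":0,"ry":0,"rz":0,"fingers":0.5},{"tx":-0.6,"ty":0,"tz":0.2,"rx":0,"ry":0,"rz":0,"fingers":0.5},{"tx":-0.6,"ty":0,"tz":0,"rx":0,"ry":0,"rz":0,"fingers":0.5},{"tx":0,"ty":0,"tz":0,"rx":0,"ry":0,"rz":0,"fingers":0.5},{"tx":0,"ty":0,"tz":0,"rx":0,"ry":0,"rz":0,"fingers":0.5}])

```text
time: 27.65
eef_pos: [435.0, 49.0, 126.6]
tool_rot: [[0.001, 0.925, -0.38], [-0.0, -0.38, -0.925], [-1.0, 0.001, -0.0]]
contact_force: [-0.8, 0.2, -0.3]
opening: 0.503
```

```bash
python3 pic.py side 205 150 110 100 7 s12.png; python3 pic.py top 210 180 100 80 7 t12.png
```

```text
(no output)
```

View pics/s12.png

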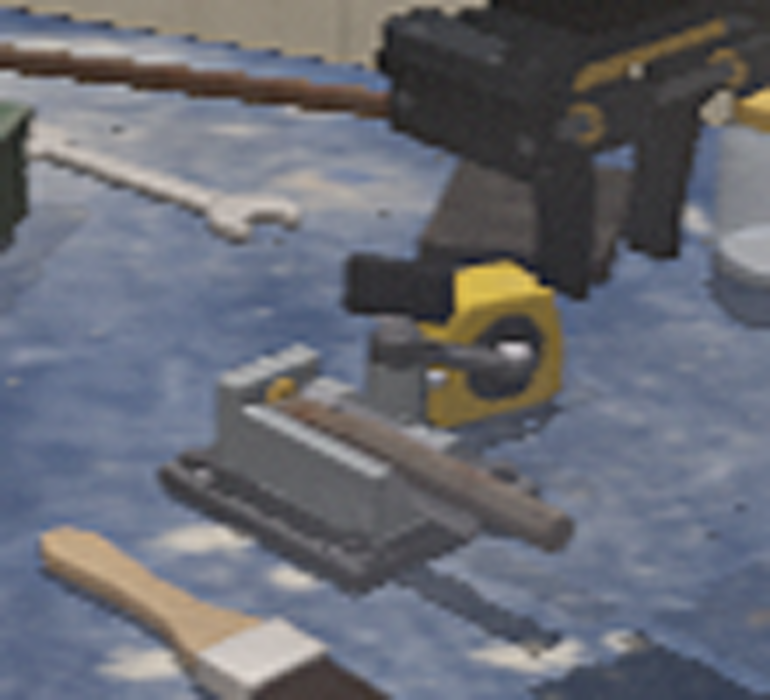

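View pics/t12.png

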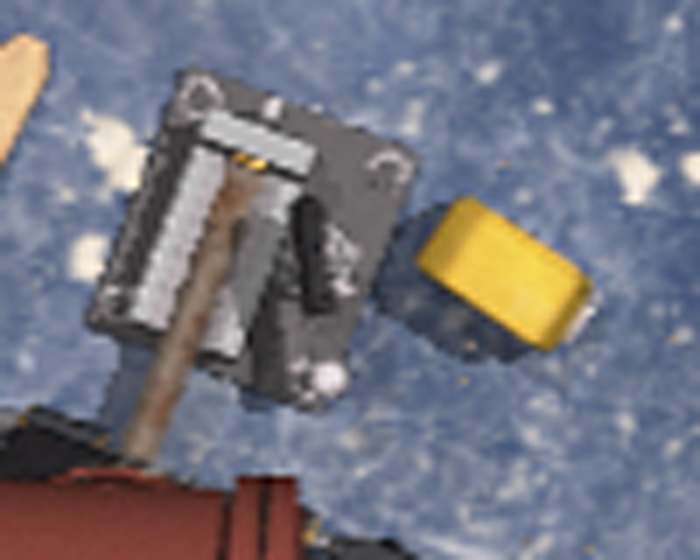

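>>> step_arm(plan=[{"tx":0,"ty":0,"tz":0.3,"rx":0,"ry":0,"rz":1,"fingers":0.5},{"tx":0.1,"ty":-0.05,"tz":0,"rx":0,"ry":0,"rz":1,"fingers":0.5},{"tx":0.1,"ty":-0.05,"tz":0,"rx":0,"ry":0,"rz":1,"fingers":0.5},{"tx":0.1,"ty":-0.05,"tz":0,"rx":0,"ry":0,"rz":1,"fingers":0.5},{"tx":0.1,"ty":-0.05,"tz":0,"rx":0,"ry":0,"rz":1,"fingers":0.5},{"tx":0.1,"ty":-0.05,"tz":0,"rx":0,"ry":0,"rz":1,"fingers":0.5},{"tx":0.1,"ty":-0.05,"tz":0,"rx":0,"ry":0,"rz":1,"fingers":0.5},{"tx":0.1,"ty":-0.05,"tz":0,"rx":0,"ry":0,"rz":1,"fingers":0.5},{"tx":0.1,"ty":-0.05,"tz":0,"rx":0,"ry":0,"rz":1,"fingers":0.5},{"tx":0.1,"ty":-0.05,"tz":0,"rx":0,"ry":0,"rz":1,"fingers":0.5},{"tx":0.1,"ty":-0.05,"tz":0,"rx":0,"ry":0,"rz":1,"fingers":0.5},{"tx":0.1,"ty":-0.05,"tz":0,"rx":0,"ry":0,"rz":1,"fingers":0.5}])

```text
time: 28.95
eef_pos: [490.8, 21.3, 140.9]
tool_rot: [[-0.001, 0.644, 0.765], [0.0, 0.765, -0.644], [-1.0, -0.0, -0.001]]
contact_force: [0.5, 0.5, -0.4]
opening: 0.5
```

>>> step_arm(plan=[{"tx":0.1,"ty":-0.05,"tz":0,"rx":0,"ry":0,"rz":1,"fingers":0.5},{"tx":0.1,"ty":-0.05,"tz":0,"rx":0,"ry":0,"rz":1,"fingers":0.5},{"tx":0.1,"ty":-0.05,"tz":0,"rx":0,"ry":0,"rz":1,"fingers":0.5},{"tx":0.1,"ty":-0.05,"tz":0,"rx":0,"ry":0,"rz":1,"fingers":0.5},{"tx":0.1,"ty":-0.05,"tz":0,"rx":0,"ry":0,"rz":1,"fingers":0.5},{"tx":0.1,"ty":-0.05,"tz":0,"rx":0,"ry":0,"rz":1,"fingers":0.5},{"tx":0.1,"ty":-0.05,"tz":0,"rx":0,"ry":0,"rz":1,"fingers":0.5},{"tx":0.1,"ty":-0.05,"tz":0,"rx":0,"ry":0,"rz":1,"fingers":0.5},{"tx":0.1,"ty":-0.05,"tz":0,"rx":0,"ry":0,"rz":1,"fingers":0.5},{"tx":0.1,"ty":-0.1,"tz":0,"rx":0,"ry":0,"rz":1,"fingers":0.5},{"tx":0.1,"ty":-0.14,"tz":0,"rx":0,"ry":0,"rz":1,"fingers":0.5},{"tx":0,"ty":0,"tz":0,"rx":0,"ry":0,"rz":1,"fingers":0.5}])

```text
time: 30.15
eef_pos: [546.2, -13.9, 140.7]
tool_rot: [[-0.0, -0.528, 0.849], [-0.0, 0.849, 0.528], [-1.0, -0.0, -0.0]]
contact_force: [-0.6, 0.9, -0.5]
opening: 0.499
```

>>> step_arm(plan=[{"tx":0,"ty":0,"tz":0,"rx":0,"ry":0,"rz":1,"fingers":0.5},{"tx":0,"ty":0,"tz":0,"rx":0,"ry":0,"rz":1,"fingers":0.5},{"tx":0,"ty":0,"tz":0,"rx":0,"ry":0,"rz":1,"fingers":0.5},{"tx":0,"ty":0,"tz":0,"rx":0,"ry":0,"rz":1,"fingers":0.5},{"tx":0,"ty":0,"tz":0,"rx":0,"ry":0,"rz":1,"fingers":0.5},{"tx":0,"ty":0,"tz":0,"rx":0,"ry":0,"rz":1,"fingers":0.5},{"tx":0,"ty":0,"tz":0,"rx":0,"ry":0,"rz":1,"fingers":0.5},{"tx":0,"ty":0,"tz":0,"rx":0,"ry":0,"rz":1,"fingers":0.5},{"tx":0,"ty":0,"tz":0,"rx":0,"ry":0,"rz":1,"fingers":0.5},{"tx":0,"ty":0,"tz":0,"rx":0,"ry":0,"rz":1,"fingers":0.5},{"tx":0,"ty":0,"tz":0,"rx":0,"ry":0,"rz":0.7,"fingers":0.5},{"tx":0,"ty":0,"tz":0,"rx":0,"ry":0,"rz":0,"fingers":0.5}])

```text
time: 31.35
eef_pos: [545.5, -13.1, 140.7]
tool_rot: [[-0.001, -0.995, -0.102], [0.0, -0.102, 0.995], [-1.0, 0.001, 0.0]]
contact_force: [-0.5, 0.2, 0.2]
opening: 0.5
```

Run:
```python
from h import *
o=observe();print({k:np.round(o[k],2).tolist() for k in("contact_force","joint_pos","eef_pos","opening","tool_rot","time")})
```

```text
{'contact_force': [-0.46, 0.2, 0.2], 'joint_pos': [-9.66, 4.92, 103.03, -0.0, 72.09, -105.54], 'eef_pos': [545.47, -13.14, 140.68], 'opening': 0.5, 'tool_rot': [[-0.0, -0.99, -0.1], [0.0, -0.1, 0.99], [-1.0, 0.0, 0.0]], 'time': 31.35}
```

>>> step_arm(plan=[{"tx":0,"ty":-0.04,"tz":-0.5,"rx":0,"ry":0,"rz":0,"fingers":0.5},{"tx":0,"ty":0,"tz":-0.5,"rx":0,"ry":0,"rz":0,"fingers":0.5},{"tx":0,"ty":0,"tz":-0.4,"rx":0,"ry":0,"rz":0,"fingers":0.5},{"tx":0,"ty":0,"tz":-0.24,"rx":0,"ry":0,"rz":0,"fingers":0.5},{"tx":0,"ty":0,"tz":0,"rx":0,"ry":0,"rz":0,"fingers":0.5},{"tx":0,"ty":0,"tz":0,"rx":0,"ry":0,"rz":0,"fingers":0.5}])

```text
time: 31.95
eef_pos: [545.4, -15.1, 59.7]
tool_rot: [[0.0, -0.995, -0.101], [-0.0, -0.101, 0.995], [-1.0, -0.0, -0.0]]
contact_force: [0.2, 0.9, 0.2]
opening: 0.499
```

>>> step_arm(plan=[{"tx":0,"ty":0,"tz":0,"rx":0,"ry":0,"rz":0,"fingers":0.7},{"tx":0,"ty":0,"tz":0,"rx":0,"ry":0,"rz":0,"fingers":0.8},{"tx":0,"ty":0,"tz":0,"rx":0,"ry":0,"rz":0,"fingers":1},{"tx":0,"ty":0,"tz":0,"rx":0,"ry":0,"rz":0,"fingers":1},{"tx":0,"ty":0,"tz":0,"rx":0,"ry":0,"rz":0,"fingers":1},{"tx":0,"ty":0,"tz":0,"rx":0,"ry":0,"rz":0,"fingers":1}], grip_force=30)

```text
time: 32.55
eef_pos: [545.1, -15.2, 59.7]
tool_rot: [[0.001, -0.995, -0.102], [-0.0, -0.102, 0.995], [-1.0, -0.001, -0.0]]
contact_force: [-0.8, 0.5, 2.6]
opening: 0.158
```

>>> step_arm(plan=[{"tx":0,"ty":0,"tz":-0.08,"rx":0,"ry":0,"rz":0,"fingers":1},{"tx":0,"ty":0,"tz":-0.08,"rx":0,"ry":0,"rz":0,"fingers":1},{"tx":0,"ty":0,"tz":0,"rx":0,"ry":0,"rz":0,"fingers":1},{"tx":0,"ty":0,"tz":0,"rx":0,"ry":0,"rz":0,"fingers":1}], grip_force=50)

```text
time: 32.95
eef_pos: [545.2, -15.2, 52.6]
tool_rot: [[0.001, -0.995, -0.102], [-0.0, -0.102, 0.995], [-1.0, -0.001, -0.0]]
contact_force: [-5.1, -1.9, 11.3]
opening: 0.153
```

>>> step_arm(plan=[{"tx":0,"ty":0,"tz":-0.02,"rx":0,"ry":0,"rz":0,"fingers":1},{"tx":0,"ty":0,"tz":0,"rx":0,"ry":0,"rz":-0.8,"fingers":1},{"tx":0,"ty":0,"tz":0,"rx":0,"ry":0,"rz":-0.9,"fingers":1},{"tx":0,"ty":0,"tz":0,"rx":0,"ry":0,"rz":-0.9,"fingers":1},{"tx":0,"ty":0,"tz":0,"rx":0,"ry":0,"rz":-0.9,"fingers":1},{"tx":0,"ty":0,"tz":0,"rx":0,"ry":0,"rz":-0.9,"fingers":1},{"tx":0,"ty":0,"tz":0,"rx":0,"ry":0,"rz":-0.9,"fingers":1}])

```text
time: 33.65
eef_pos: [545.4, -15.3, 52.5]
tool_rot: [[0.001, -0.898, 0.441], [-0.001, 0.441, 0.898], [-1.0, -0.001, -0.0]]
contact_force: [-8.0, -0.3, 16.1]
opening: 0.159
```

>>> step_arm(plan=[{"tx":0,"ty":0,"tz":0,"rx":0,"ry":0,"rz":-0.9,"fingers":1},{"tx":0,"ty":0,"tz":0,"rx":0,"ry":0,"rz":-0.9,"fingers":1},{"tx":0,"ty":0,"tz":0,"rx":0,"ry":0,"rz":-0.9,"fingers":1},{"tx":0,"ty":0,"tz":0,"rx":0,"ry":0,"rz":-0.9,"fingers":1}])

```text
time: 34.05
eef_pos: [545.4, -15.3, 52.6]
tool_rot: [[0.001, -0.672, 0.74], [-0.001, 0.74, 0.672], [-1.0, -0.001, 0.0]]
contact_force: [-6.9, 0.2, 17.1]
opening: 0.151
```

Run:
```python
from h import *
o=observe();print({k:np.round(o[k],2).tolist() for k in("contact_force","moment","joint_pos","eef_pos","opening","tool_rot","time")})
```

```text
{'contact_force': [-6.88, 0.18, 17.14], 'moment': [-0.05, 1.16, 0.13], 'joint_pos': [-9.87, 11.04, 106.61, -0.03, 62.3, -52.11], 'eef_pos': [545.38, -15.26, 52.57], 'opening': 0.15, 'tool_rot': [[0.0, -0.67, 0.74], [-0.0, 0.74, 0.67], [-1.0, -0.0, 0.0]], 'time': 34.05}
```

>>> step_arm(plan=[{"tx":0,"ty":0,"tz":0,"rx":0,"ry":0,"rz":-0.9,"fingers":1},{"tx":0,"ty":0,"tz":0,"rx":0,"ry":0,"rz":-0.9,"fingers":1},{"tx":0,"ty":0,"tz":0,"rx":0,"ry":0,"rz":-0.9,"fingers":1},{"tx":0,"ty":0,"tz":0,"rx":0,"ry":0,"rz":-0.9,"fingers":1},{"tx":0,"ty":0,"tz":0,"rx":0,"ry":0,"rz":-0.2,"fingers":1},{"tx":0,"ty":0,"tz":0,"rx":0,"ry":0,"rz":0,"fingers":1}])

```text
time: 34.65
eef_pos: [545.4, -15.3, 52.6]
tool_rot: [[0.001, -0.336, 0.942], [-0.001, 0.942, 0.336], [-1.0, -0.001, 0.0]]
contact_force: [-7.1, -1.1, 16.7]
opening: 0.157
```

Run:
```python
from h import *
o=observe();print({k:np.round(o[k],2).tolist() for k in("contact_force","moment","eef_pos","opening","tool_rot","time")})
```

```text
{'contact_force': [-7.11, -1.1, 16.7], 'moment': [-0.01, 1.29, -0.14], 'eef_pos': [545.41, -15.3, 52.58], 'opening': 0.16, 'tool_rot': [[0.0, -0.34, 0.94], [-0.0, 0.94, 0.34], [-1.0, -0.0, 0.0]], 'time': 34.65}
```

>>> step_arm(plan=[{"tx":0,"ty":0,"tz":0.08,"rx":0,"ry":0,"rz":0,"fingers":1},{"tx":0,"ty":0,"tz":0.08,"rx":0,"ry":0,"rz":0,"fingers":1},{"tx":0,"ty":0,"tz":0,"rx":0,"ry":0,"rz":0,"fingers":0.7},{"tx":0,"ty":0,"tz":0,"rx":0,"ry":0,"rz":0,"fingers":0.6},{"tx":0,"ty":0,"tz":0,"rx":0,"ry":0,"rz":0,"fingers":0.5},{"tx":0,"ty":0,"tz":0,"rx":0,"ry":0,"rz":0,"fingers":0.5},{"tx":0,"ty":0,"tz":0,"rx":0,"ry":0,"rz":0,"fingers":0.5}])

```text
time: 35.35
eef_pos: [544.7, -14.9, 58.0]
tool_rot: [[-0.0, -0.336, 0.942], [0.0, 0.942, 0.336], [-1.0, 0.0, -0.0]]
contact_force: [0.4, -0.4, -1.4]
opening: 0.472
```

>>> step_arm(plan=[{"tx":0,"ty":0,"tz":0.5,"rx":0,"ry":0,"rz":0,"fingers":0.5},{"tx":0,"ty":0,"tz":1,"rx":0,"ry":0,"rz":0,"fingers":0.5},{"tx":0,"ty":0,"tz":1,"rx":0,"ry":0,"rz":0,"fingers":0.5},{"tx":-0.3,"ty":-0.8,"tz":0.4,"rx":0,"ry":0,"rz":0,"fingers":0.5},{"tx":-0.3,"ty":-0.8,"tz":0,"rx":0,"ry":0,"rz":0,"fingers":0.5},{"tx":-0.3,"ty":-0.8,"tz":0,"rx":0,"ry":0,"rz":0,"fingers":0.5},{"tx":-0.3,"ty":-0.8,"tz":0,"rx":0,"ry":0,"rz":0,"fingers":0.5},{"tx":-0.3,"ty":-0.8,"tz":0,"rx":0,"ry":0,"rz":0,"fingers":0.5},{"tx":0,"ty":0,"tz":0,"rx":0,"ry":0,"rz":0,"fingers":0.5},{"tx":0,"ty":0,"tz":0,"rx":0,"ry":0,"rz":0,"fingers":0.5}])

```text
time: 36.35
eef_pos: [469.4, -215.7, 203.2]
tool_rot: [[-0.0, -0.334, 0.943], [0.001, 0.943, 0.334], [-1.0, 0.001, 0.0]]
contact_force: [-0.2, -0.5, 0.5]
opening: 0.503
```

```bash
python3 pic.py side 205 150 110 100 7 s13.png; python3 pic.py top 180 170 130 100 6 t13.png
```

```text
(no output)
```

View pics/s13.png

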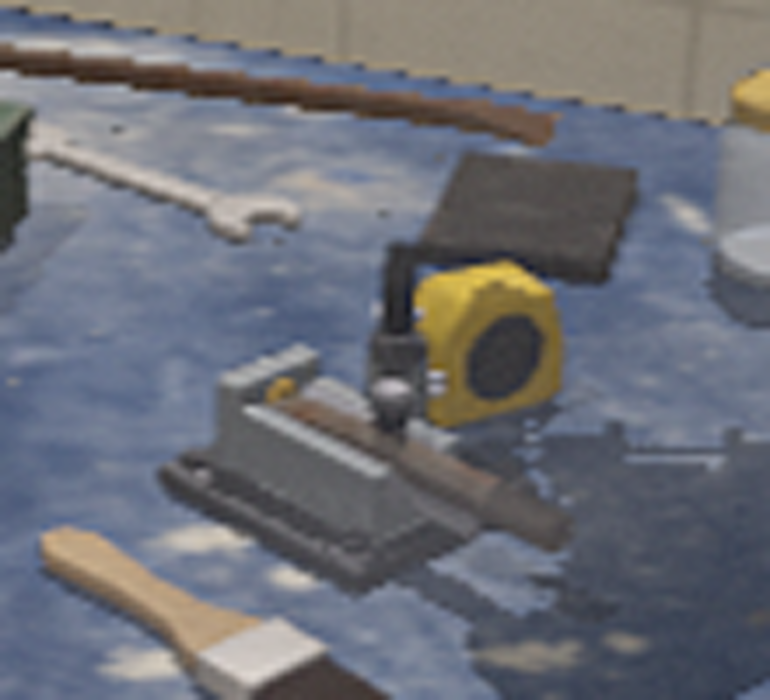

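View pics/t13.png

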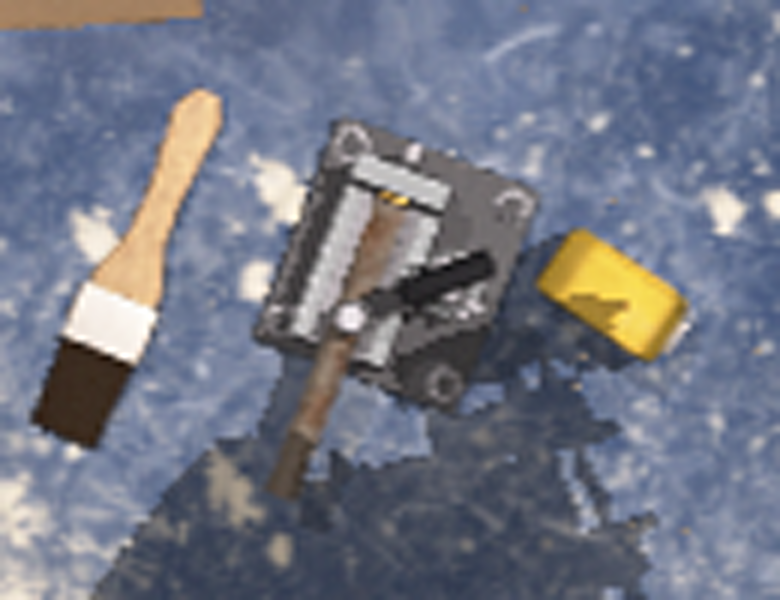

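Run:
```python
from h import *
F=(549.1,25.6,-.387)
w=ray("top",(np.array((284,496))+.5)/6-.5+[180,170],40.5);a=F[2];d=w[:2]-F[:2]
print(w.round(1),np.cos(a)*d[0]+np.sin(a)*d[1],-np.sin(a)*d[0]+np.cos(a)*d[1])
A=cv2.imread("pics/side0.png").astype(int);B=cv2.imread("pics/full_s13.png").astype(int)
D=np.abs(A-B).max(2)
for n,(x,y,w,h) in dict(knob=(255,182,14,16),tape=(267,187,19,24),jar=(306,160,23,20)).items(): print(n,D[y:y+h,x:x+w].mean())
```

```text
[440.5  68.3  40.5] -116.69905159571536 -1.4705618509707747
knob 4.723214285714286
tape 6.267543859649122
jar 3.391304347826087
```

```bash
python3 -c "
from plant import *
print(job_done())"
```

```text
the job is handed in; nothing more can be done
None
```

The chisel is back in the V-groove the other way round, edge against the stop and head sticking out. The clamp arm is over it and the knob is up. I handed the job in at about 36.5 s; no verdict was reported.

**What I did:** I pushed the knob down, turned it open to about 1.4 rad and lifted the chisel out by its protruding end. I laid it on the bench at about (409, -100) mm, let go, and took it again about 40 mm nearer the head. I then put it back reversed and slid it in until the stop pushed back with about 7 N. After that I pushed and turned the knob back and let it spring up.

**Last checks:**
- **Chisel position:** the top camera puts the head end at fixture x ≈ -117 mm, y ≈ -1.5 mm, so the edge is at the stop within about 2 mm.
- **Clamp:** the arm is at roughly 0.05 rad, judged from the final gripper angle. The bar's top is at the same side-camera height as at the start, so the knob is up.
- **Bystanders:** the tape measure and jar look the same as in the first side picture. The brush I only judged by eye.
- **Robot:** the gripper is well clear of everything.

**Disagreement found:** the reported tool height did not match the scene. The fingertips were about 38 mm higher than the reported height and the stated 19 mm tip offset imply. I found this when the first closing missed the knob and the closed fingers then touched its top. Every later move used the correction, and the contacts with the bench and groove came within about 0.5 mm of what it predicted.

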